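Put the chromatography columns back in their drawer

ROBOT

A 7-joint arm with a two-finger parallel gripper is mounted at the origin on the work surface. World frame = base frame: x ahead of the robot, y to its left, z up, the work surface at z = 0. Lengths are in m, angles in rad, forces in N, time in s.
With the tool pointing down it reaches from about 0.425 to 0.95 m from the base axis. Payload 16.7 kg.
Tool frame: the origin (TCP) lies midway between the tips of the shut fingers; the grasp point (between the pads) lies 19 mm behind it (robot.grasp_offset is the distance from the TCP to the grasp point, in m); y points along the fingers, z is the direction in which the jaws open and shut, and the axes are right-handed (so a half turn about y gives the same grasp; the last joint's range is limited). The gripper opens to 94 mm and grips with 3 to 60 N. Pads are 16 mm wide; open, the fingers measure 119 mm over their backs; the gripper's body (75 mm by 177 mm) begins 78 mm behind the grasp point.
Start: joints at [-1.321, 0.426, 0.074, 1.606, -0.034, 1.111, -0.067], TCP at [0.262, 0.622, 0.205] pointing down, gripper open.
Joint ranges: [-2.85, 2.85], [-0.5, 2.14], [-1.23, 1.37], [0.21, 2.46], [-1.02, 4.16], [0.16, 2.05], [-2.73, 2.73]. Speed limits (rad/s): [1.89, 1.89, 2.39, 2.39, 3.01, 3.01, 3.01].

INTERFACE

Orientations are given as a rotation vector (axis times angle).
In Python, from station import robot, camera, calibration gives the robot as it stands.
- The arm moves only by the shell command python3 -m pendant 'ROWS' [OPENING]. ROWS is JSON, a list of rows, each a list of 2 entries, a list of its own where there are three numbers: the shift along the world's x, y, z in mm, then the turn, a rotation vector about the world's x, y, z in degrees. In form: [[[tx, ty, tz], [wx, wy, wz]], ...]. A call has 1 to 20 rows; each row shifts and turns the pose as measured when the row begins; what a row does not reach is not made up. A row lasts 1/10 s, in which the tool goes at most 50 mm and 8.59 degrees, less where a joint would pass 70% of its speed; a pose out of reach is approached as far as the arm can. A call with a gripper value outside its range is refused whole. OPENING is the finger opening in mm, from 0 to 94, set as the call begins (- or left out, the last holds). The fingers move at their own pace and stop on an object; the grip force is fixed at half the most. Time passes only in rows, so rows that do not move let the fingers close. It gives the time, the measured TCP pose, the force and the opening at its end, in the units of the state.
- robot.state(): the state, without advancing time (a new reading comes with each control period).
- camera(name): name is "scene" or "top" or "wrist"; returns the picture (400x640x3 uint8, red, green, blue); there is no depth.
- calibration(name): a dict with "mtx" (3x3 intrinsics, pixels), "position" and "attitude" of the camera in the world. Camera axes: x right, y up, looking along -z (the intrinsics and any distortion apply to the point x, -y, -z); pixel columns grow to the right and rows downward; lengths in m; the calibration is good to about 2 mm. A picture is of the moment at which its call begins: read the wrist's pose just before it. calibration takes no time and is no camera call; for the wrist camera it gives the pose at the moment of the call.
- robot.job_done(): hands the job in, once; it reports no verdict.
The state is a dict: "t": time; "joints": joint angles; "joint_velocities": joint speeds; "effort": joint torques, N m; "tool_pos": TCP position; "tcp_rot": TCP orientation; "contact_force": force on the tool from outside, world axes, zero at the start; "torque": the same for the moment, N m; "finger_gap": finger opening in m.
Only numpy, scipy, OpenCV 4.12 (cv2) and the standard library are available. Lean on these libraries where they do the work, as an engineer would, in place of code of your own. Each camera call takes 0.05 s, during which the arm holds its last target.

TASK

Put the two loose chromatography columns lying on the bench back into the top drawer of the small column cabinet: pull the half-open drawer further out and lay each column flat in the empty foam cut-out made for its own length, setting it down without dropping it. Then push the drawer gently until it is fully shut, and leave the other things on the bench as they are.

Things in the scene. Friction and masses are not known exactly. Their poses are not given: they have to be found in the camera images.
- long_column: loose steel column, 150 mm long, about 200 g, lying flat. Mid part: bare round tube 14 mm thick, 94 mm long; at each end a hexagonal fitting 20 mm long, 20 mm across flats, 23 across corners, then a white plug 11 mm thick, 8 mm long. Origin on the axis at mid-length (centre of mass), 10 mm above what it lies on; x along its length, either end either way. The longer one.
- short_column: loose steel column, 120 mm long, about 165 g, lying flat. Mid part: bare round tube 14 mm thick, 64 mm long; at each end a hexagonal fitting 20 mm long, 20 mm across flats, 23 across corners, then a white plug 11 mm thick, 8 mm long. Origin on the axis at mid-length (centre of mass), 10 mm above what it lies on; x along its length, either end either way. The shorter one.
- top_drawer (a joint): how far the top drawer is pushed in, m: 0 fully out (end stop, towards the robot), 0.205 fully shut; it starts half open, at 0.095 to 0.155. Below about 0.015 all the cut-outs are clear of the cabinet's top. It slides with about 1.5 N of friction and light damping, stays where it is left, and has no latch.
- foam_middle (a point): mid-point (at foam surface) of the dark foam (light base layer) in the top drawer. Four cut-outs side by side, front to back, 54 mm apart, each with a paper outline tag in front. From the left: long (156 mm), wide (holds a thicker column), short (126 mm), and a 96 mm one that stays empty. A 60 mm wide finger trough crosses under their middles, floor 20 mm below a home column's axis. Drawer walls and front end at most 23 mm above the foam.
- wide_column (a point): a thicker column, 140 mm long, tube 19 mm, fittings 26 mm across flats, already home in the wide cut-out between the long and the short one; it cannot move. The point is on its axis at mid-length.
- drawer_handle (a point): middle of the top drawer's handle: a level round steel bar 11 mm thick, 120 mm long, on two posts 102 mm apart; bar centre 35 mm in front of the drawer face, 35 mm below the cabinet's top, 53 mm above the lower drawer's equal handle. x is the direction in which the drawer shuts, y along the bar, z up. Moves with the drawer.
- long_slot (a point): place of the long column's origin when home in its cut-out in the top drawer: cut-out 156 mm long, 27 wide, 12 deep; its floor 10 mm below this point, foam surface 2 mm above it. x along the cut-out (from the handle into the cabinet), y left, z up. Moves with the drawer. Leftmost of the four cut-outs.
- short_slot (a point): place of the short column's origin when home in its cut-out in the top drawer: cut-out 126 mm long, 27 wide, 12 deep; its floor 10 mm below this point, foam surface 2 mm above it. x along the cut-out (from the handle into the cabinet), y left, z up. Moves with the drawer. Third of the four cut-outs from the left.
- cabinet_edge (a point): middle of the front top edge of the white two-drawer column cabinet, in the plane of the shut drawers' faces. The cabinet stands fixed on the bench, 300 mm deep, 290 mm wide, 130 mm high, its top flat and bare; x runs from its front to its back, y left, z up.
- vial: bystander: small glass vial with a black cap, 24 mm in diameter, 36 mm high, standing between the two columns; origin at the centre of its underside.
- spanner: bystander: steel open-ended spanner 160 mm long lying on the bench left of the columns; origin under it near mid-length; x along its length.
- amber_bottle: bystander: amber glass reservoir bottle with a blue cap, 86 mm in diameter, 180 mm high; origin at the centre of its underside.
- clear_bottle: bystander: clear glass reservoir bottle with a blue cap, 86 mm in diameter, 180 mm high; origin at the centre of its underside.
- beaker: bystander: glass beaker, 68 mm in diameter, 90 mm high, right of the cabinet; origin at the centre of its underside.
- vial_rack: bystander: white rack with small vials, 70 x 130 x 40 mm; origin at the centre of its underside.
- filter_box: bystander: cardboard carton, 85 x 60 x 50 mm, right of the cabinet; origin at the centre of its underside.
Things that resemble listed ones, but are neither listed nor needed, are in the scene too. What is shaped like the short_column but blue is not meant. What is shaped like the long_column but orange is not meant.

How it is judged:
By the outcome, as a careful person would: the job done as asked, in the order asked, and still so for the second after the job is handed in, with the robot touching nothing.
It also fails if it takes over 72 s, if anything falls off the work surface, if the arm or the gripper's body presses on something with over 40 N, if the wrist force passes 120 N, or if a joint passes its speed limit or range.

## Working session

There is one attempt and no reset: what is moved stays moved. The work goes in short steps, Python scripts to look and compute and a shell command to move; the robot and the scene stay as the last step left them, time stands still between calls to the robot, and variables do not carry over. Pictures are saved under pics/ and viewed, and the job is handed in when it is done.

```bash
ls; mkdir -p pics
python3 - <<'E'
from station import robot,camera,calibration
import cv2
s=robot.state();print(s)
for n in("scene","top","wrist"):
    c=calibration(n);print(n,c)
    cv2.imwrite(f"pics/{n}0.png",camera(n)[:,:,::-1])
E
```

```text
pics
{'t': 0.0, 'joints': array([-1.32151022,  0.42671208,  0.07386664,  1.6065942 , -0.03410894,
        1.11079568, -0.06705376]), 'joint_velocities': array([ 0.00067752, -0.00012659,  0.00073108,  0.00028599, -0.00160053,
       -0.00026207,  0.00106381]), 'effort': array([ 1.13171343e-03, -9.35821366e+01,  3.66823018e+00, -4.54217148e+01,
       -4.86774521e-02,  1.97759166e-02,  1.06220439e-04]), 'tool_pos': array([0.26197011, 0.62162374, 0.20479502]), 'tcp_rot': array([-1.54930663,  0.31301187, -0.31276022]), 'contact_force': array([0.34535893, 0.74491273, 0.12733425]), 'torque': array([ 0.02699307, -0.03874644,  0.0742374 ]), 'finger_gap': 0.09401311014293315}
scene {'mtx': array([[410.23583485,   0.        , 312.60544286],
       [  0.        , 410.23583485, 203.07895947],
       [  0.        ,   0.        ,   1.        ]]), 'position': array([1.50374044, 0.43057653, 0.97161071]), 'attitude': array([0.57344256, 0.85470979, 1.86619463])}
top {'mtx': array([[447.74980972,   0.        , 323.22847711],
       [  0.        , 447.74980972, 200.4265126 ],
       [  0.        ,   0.        ,   1.        ]]), 'position': array([0.23016115, 0.00959351, 1.64058061]), 'attitude': array([ 0.17674715, -0.18140657, -1.56668858])}
wrist {'mtx': array([[322.42926766,   0.        , 316.82378113],
       [  0.        , 322.42926766, 199.23632984],
       [  0.        ,   0.        ,   1.        ]]), 'position': array([0.19541112, 0.64996759, 0.38377706]), 'attitude': array([-0.2260648 , -0.14681472,  1.16563295])}
```

View pics/scene0.png

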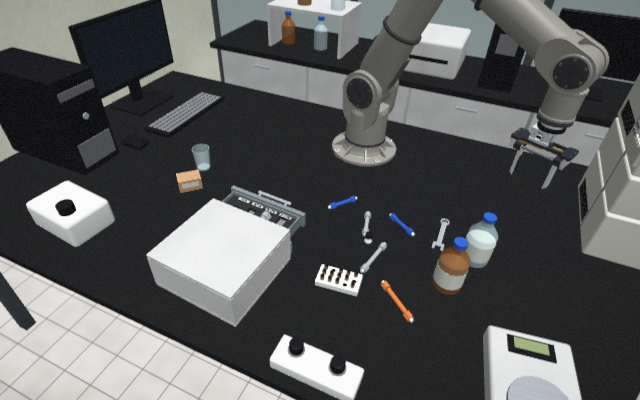

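View pics/top0.png

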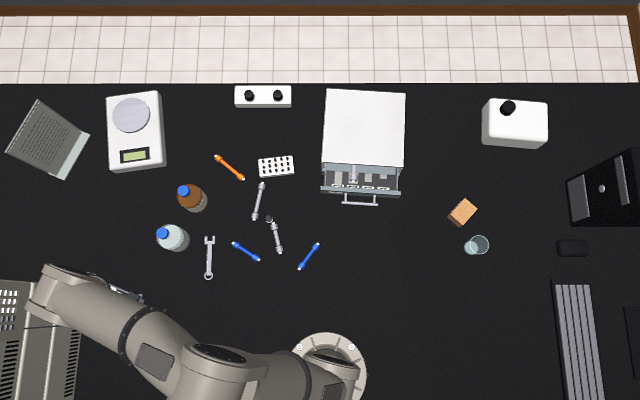

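View pics/wrist0.png

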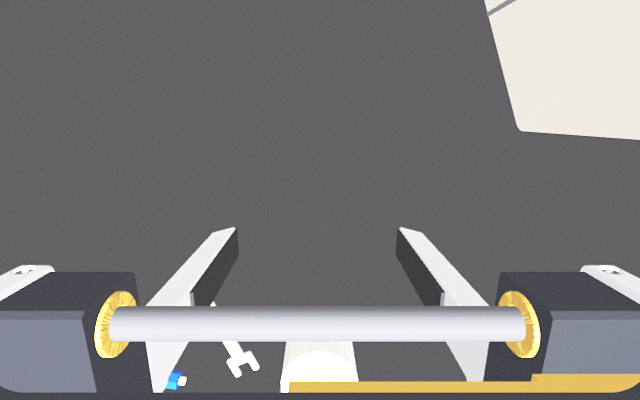

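```bash
cat > h.py <<'E'
import numpy as np,cv2
from scipy.spatial.transform import Rotation as R
from station import robot,camera,calibration
def ray(c,u,v,z):
    K=c["mtx"];d=np.array([(u-K[0,2])/K[0,0],-(v-K[1,2])/K[1,1],-1.])
    d=R.from_rotvec(c["attitude"]).apply(d);p=np.array(c["position"]);return p+d*(z-p[2])/d[2]
def proj(c,X):
    q=R.from_rotvec(c["attitude"]).inv().apply(np.asarray(X,float)-c["position"]);K=c["mtx"]
    return np.stack([K[0,2]-K[0,0]*q[...,0]/q[...,2],K[1,2]+K[1,1]*q[...,1]/q[...,2]],-1)
def snap(n,f,box=None,k=1):
    c=calibration(n);im=camera(n)[:,:,::-1].copy()
    cv2.imwrite("pics/raw_"+f,im)
    if box: x0,y0,x1,y1=box;o=cv2.resize(im[y0:y1,x0:x1],None,fx=k,fy=k,interpolation=cv2.INTER_CUBIC)
    else:o=im
    cv2.imwrite("pics/"+f,o);return c,im
E
python3 - <<'E'
from h import *
s=robot.state();r=R.from_rotvec(s["tcp_rot"]).as_matrix();print(r.round(3))
im=cv2.imread("pics/top0.png")
cv2.imwrite("pics/t0a.png",cv2.resize(im[140:290,180:335],None,fx=4.5,fy=4,interpolation=2)if 0 else cv2.resize(im[145:275,180:330],None,fx=4.5,fy=4.5,interpolation=2))
cv2.imwrite("pics/t0b.png",cv2.resize(im[80:215,310:420],None,fx=4.4,fy=4.4,interpolation=2))
im=cv2.imread("pics/scene0.png")
cv2.imwrite("pics/s0b.png",cv2.resize(im[180:330,220:460],None,fx=3.3,fy=3.3,interpolation=2))
E
```

```text
[[ 0.922 -0.     0.388]
 [-0.388 -0.001  0.922]
 [ 0.    -1.    -0.001]]
```

View pics/t0a.png

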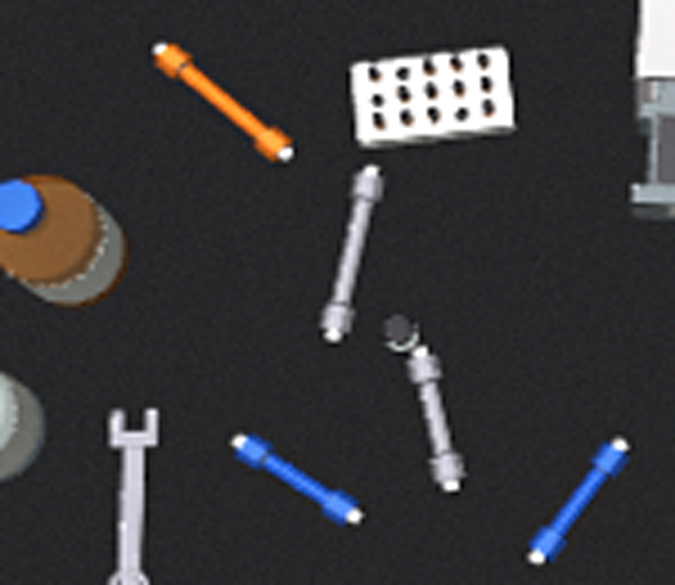

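View pics/t0b.png

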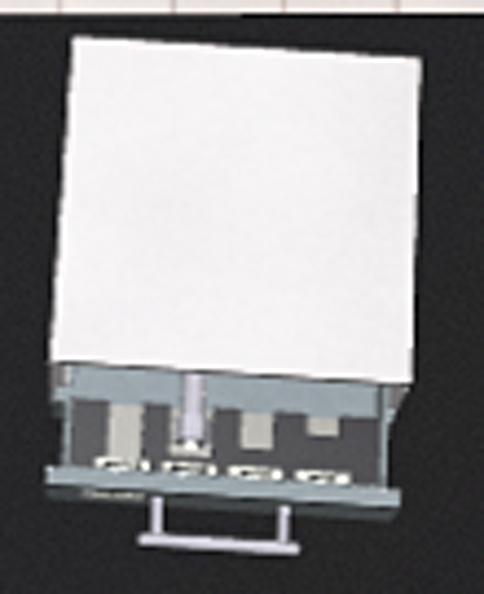

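View pics/s0b.png

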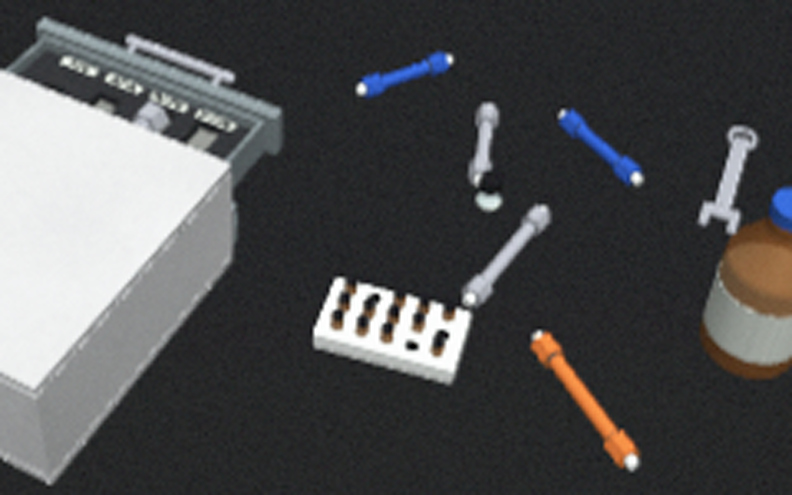

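The top crop shows these candidates (raw top pixels):
- Silver columns: (258,201) and (276,238).
- Blue look-alikes: (246,251) and (309,256).
- Orange look-alike: (229,167).
- Wide column in the drawer: (353,175).
- Spanner: (209,257).

I choose silver (258,201) as the long column and silver (276,238) as the short one. Next I measure them.

```bash
cat > cols.py <<'E'
from h import *
def axis(im,c,roi,z=.010,thr=95):
    x0,y0,x1,y1=roi;g=cv2.cvtColor(im,cv2.COLOR_BGR2GRAY)[y0:y1,x0:x1]
    n,l,st,ct=cv2.connectedComponentsWithStats((g>thr).astype(np.uint8))
    out=[]
    for i in range(1,n):
        if st[i,4]<25: continue
        ys,xs=np.nonzero(l==i);P=np.array([ray(c,x+x0,y+y0,z)[:2] for x,y in zip(xs,ys)])
        (cx,cy),(w,h),a=cv2.minAreaRect((P*1000).astype(np.float32))
        m=P.mean(0);_,_,V=np.linalg.svd(P-m);t=(P-m)@V[0];m2=m+V[0]*(t.max()+t.min())/2
        ang=np.degrees(np.arctan2(V[0][1],V[0][0]));out.append((m2,ang%180,t.max()-t.min(),np.ptp((P-m)@V[1]),st[i,4]))
        print("ctr",m2.round(4),"ang",round(ang%180,1),"len",round(t.max()-t.min(),4),"wid",round(np.ptp((P-m)@V[1]),4),"px",(xs.mean()+x0).round(),(ys.mean()+y0).round())
    return out
E
python3 - <<'E'
from cols import *
c=calibration("top");im=cv2.imread("pics/top0.png")
print("long");axis(im,c,(248,178,268,224));print("short");axis(im,c,(268,221,286,258))
o=lambda u,v:(310+u/4.4,80+v/4.4)
for n,p,z in[("edgeL",(50,361),.13),("edgeR",(412,383),.13),("backL",(73,38),.13),("backR",(421,60),.13),("hL",(140,540),.095),("hR",(300,549),.095),("vial",(0,0),0)]:
    print(n,ray(c,*(o(*p) if n!="vial" else (269,218.5)),z).round(4))
E
```

```text
long
ctr [0.608  0.2486] ang 168.9 len 0.1493 wid 0.0231 px 258.0 201.0
short
ctr [0.4723 0.1779] ang 15.2 len 0.1255 wid 0.0275 px 276.0 237.0
edgeL [0.7199 0.0105 0.13  ]
edgeR [ 0.7006 -0.2795  0.13  ]
backL [ 1.0025 -0.0094  0.13  ]
backR [ 0.9819 -0.2995  0.13  ]
hL [ 0.5802 -0.0614  0.095 ]
hR [ 0.5724 -0.19    0.095 ]
vial [0.5423 0.2063 0.    ]
```

Both lengths come out right (149 mm and 125 mm). The cabinet width of 291 mm fits too, and the handle lies on the cabinet's centre line at about (0.576, -0.126), with yaw -3.8°. I move above the handle and raise slightly first.

```bash
python3 -m pendant '[[[5,-12,20],[0,0,-2]],[[18,-43,5],[0,0,-4]],[[18,-44,0],[0,0,-4]],[[18,-44,0],[0,0,-4]],[[18,-44,0],[0,0,-4]],[[18,-44,0],[0,0,-4]],[[18,-44,0],[0,0,-4]],[[18,-44,0],[0,0,-4]],[[18,-44,0],[0,0,-4]],[[18,-44,0],[0,0,-4]],[[18,-44,0],[0,0,-4]],[[18,-44,0],[0,0,-4]],[[18,-44,0],[0,0,-4]],[[18,-44,0],[0,0,-4]],[[18,-44,0],[0,0,-4]],[[18,-44,0],[0,0,-4]],[[18,-44,0],[0,0,-4]],[[0,0,0],[0,0,0]]]' 30
python3 - <<'E'
from h import *
s=robot.state();r=R.from_rotvec(s["tcp_rot"]).as_matrix();print(s["tool_pos"],r.round(3).tolist(),np.degrees(np.arctan2(r[1,2],r[0,2])))
snap("wrist","w1.png")
E
```

```text
t: 1.95
tool_pos: [0.557, -0.1341, 0.2529]
tcp_rot: [-1.148, 1.252, -1.253]
contact_force: [-0.1, -0.3, 0.1]
finger_gap: 0.0303
[ 0.55702552 -0.13410816  0.25294178] [[-0.066, 0.021, 0.998], [-0.998, 0.018, -0.067], [-0.02, -1.0, 0.02]] -3.822069130499252
```

View pics/w1.png

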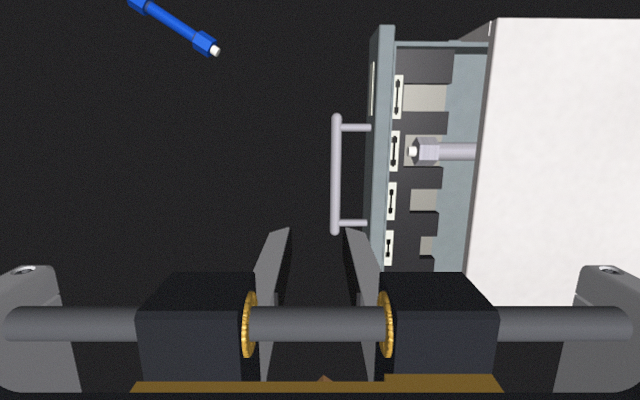

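The wrist view shows the handle bar from (336,115) to (335,233), with the paper tags and cut-outs to its right. The grey-blue strip is the finger trough.

Run:
```python
from h import *
c=calibration("wrist")
for p,z in[((336,116),.095),((335,233),.095),((495,20),.13),((470,300),.13)]:print(ray(c,*p,z).round(4))
```

```text
[ 0.5841 -0.0583  0.095 ]
[ 0.5768 -0.1836  0.095 ]
[0.7223 0.0126 0.13  ]
[ 0.7135 -0.2556  0.13  ]
```

```bash
python3 -m pendant '[[[11,5,-10],[-1,1.2,0]],[[11,5,-40],[0,0,0]],[[0,0,-40],[0,0,0]],[[0,0,-30],[0,0,0]],[[0,0,0],[0,0,0]]]' 30
python3 - <<'E'
from h import *
s=robot.state();r=R.from_rotvec(s["tcp_rot"]).as_matrix();print(s["tool_pos"],r[:,1].round(3),np.degrees(np.arctan2(r[1,2],r[0,2])))
snap("wrist","w2.png")
E
```

```text
t: 2.5
tool_pos: [0.5782, -0.1185, 0.1348]
tcp_rot: [-1.167, 1.258, -1.253]
contact_force: [-1.2, 1.0, 0.5]
finger_gap: 0.0301
[ 0.57824104 -0.11848338  0.13480169] [ 0.005  0.009 -1.   ] -3.7614949802467805
```

View pics/w2.png

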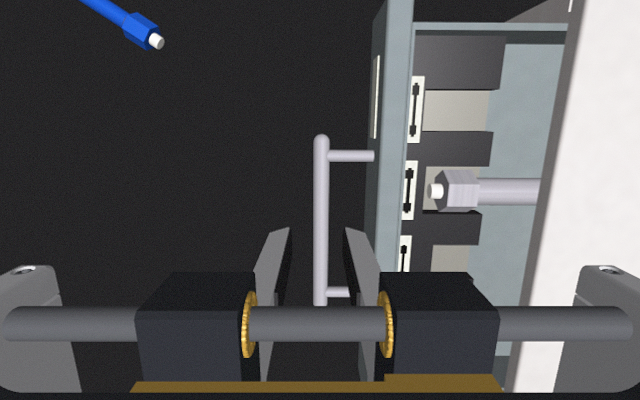

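The bar at u≈321 sits between the fingers, which are centred on 318. I lower and grip.

```bash
python3 -m pendant '[[[0,-1,-30],[-0.5,0.3,0]],[[0,-1,-25],[0,0,0]],[[0,0,-2],[0,0,0]]]' 30; python3 -m pendant '[[[0,0,0],[0,0,0]],[[0,0,0],[0,0,0]],[[0,0,0],[0,0,0]],[[0,0,0],[0,0,0]]]' 5
```

```text
t: 2.85
tool_pos: [0.5826, -0.1199, 0.0862]
tcp_rot: [-1.168, 1.251, -1.26]
contact_force: [0.2, 1.0, -0.3]
finger_gap: 0.0302
t: 3.25
tool_pos: [0.5839, -0.1196, 0.0917]
tcp_rot: [-1.164, 1.248, -1.261]
contact_force: [1.3, -2.9, -28.1]
finger_gap: 0.0101
```

The grip closed at 10 mm with the tips near bar height and 28 N in z, so it is too high. I open and look.

```bash
python3 -m pendant '[[[0,0,0],[0,0,0]],[[0,0,0],[0,0,0]],[[0,0,0],[0,0,0]]]' 30;python3 - <<'E'
from h import *
s=robot.state();print(s["tool_pos"],s["contact_force"])
snap("wrist","w3.png")
E
```

```text
t: 3.55
tool_pos: [0.5851, -0.1196, 0.0934]
tcp_rot: [-1.162, 1.246, -1.262]
contact_force: [0.3, -0.4, 0.6]
finger_gap: 0.0289
[ 0.58511586 -0.11962621  0.09337943] [ 0.25798395 -0.39636649  0.61741428]
```

View pics/w3.png

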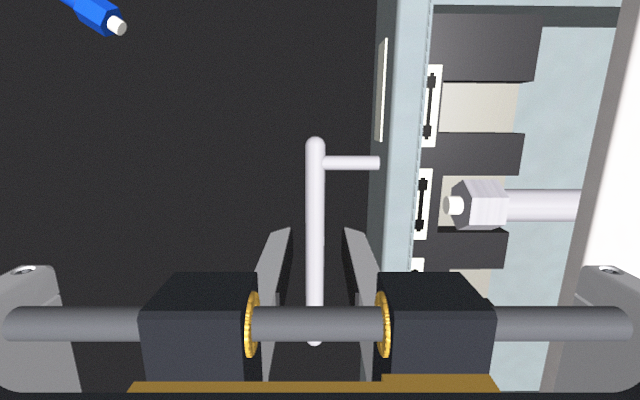

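```bash
python3 -m pendant '[[[-2,-2,-12],[0,0,0]],[[-1,-1,-8],[0,0,0]],[[0,0,-3],[0,0,0]],[[0,0,0],[0,0,0]]]' 30; python3 -m pendant '[[[0,0,0],[0,0,0]],[[0,0,0],[0,0,0]]]' 30
```

```text
t: 4.0
tool_pos: [0.582, -0.123, 0.0683]
tcp_rot: [-1.161, 1.246, -1.262]
contact_force: [0.3, 0.7, -0.4]
finger_gap: 0.0301
t: 4.2
tool_pos: [0.5819, -0.1232, 0.0681]
tcp_rot: [-1.162, 1.247, -1.262]
contact_force: [-0.5, 0.3, 0.2]
finger_gap: 0.0298
```

```bash
python3 -m pendant '[[[-1,0,6],[0,0,0]],[[0,0,0],[0,0,0]]]' 30; python3 -m pendant '[[[0,0,0],[0,0,0]],[[0,0,0],[0,0,0]],[[0,0,0],[0,0,0]]]' 5
```

```text
t: 4.4
tool_pos: [0.5811, -0.1232, 0.0749]
tcp_rot: [-1.162, 1.246, -1.262]
contact_force: [0.4, 0.3, 0.2]
finger_gap: 0.0302
t: 4.7
tool_pos: [0.5816, -0.123, 0.0756]
tcp_rot: [-1.16, 1.245, -1.263]
contact_force: [1.2, -0.9, -2.9]
finger_gap: 0.01
```

```bash
python3 -m pendant '[[[-8,0.5,0],[0,0,0]],[[-15,1,0],[0,0,0]],[[-18,1.2,0],[0,0,0]],[[-18,1.2,0],[0,0,0]],[[-18,1.2,0],[0,0,0]],[[-8,0.5,0],[0,0,0]],[[0,0,0],[0,0,0]]]'
```

```text
t: 5.4
tool_pos: [0.4931, -0.1167, 0.0756]
tcp_rot: [-1.159, 1.243, -1.263]
contact_force: [-0.5, -2.1, -3.6]
finger_gap: 0.01
```

```bash
python3 -m pendant '[[[-8,0.5,0],[0,0,0]],[[-8,0.5,0],[0,0,0]],[[-5,0.3,0],[0,0,0]],[[-4,0.3,0],[0,0,0]],[[0,0,0],[0,0,0]]]'
```

```text
t: 5.9
tool_pos: [0.4672, -0.1148, 0.0755]
tcp_rot: [-1.159, 1.242, -1.263]
contact_force: [-1.1, -0.6, 0.0]
finger_gap: 0.0103
```

```bash
python3 -m pendant '[[[-4,0.3,0],[0,0,0]],[[-4,0.3,0],[0,0,0]],[[0,0,0],[0,0,0]]]'
```

```text
t: 6.2
tool_pos: [0.4611, -0.1145, 0.0756]
tcp_rot: [-1.157, 1.238, -1.266]
contact_force: [1.3, -0.8, -8.6]
finger_gap: 0.0102
```

```bash
python3 -m pendant '[[[0,0,0],[0,0,0]],[[0,0,0],[0,0,0]],[[0,0,30],[0,0,0]],[[0,0,45],[0,0,0]],[[0,0,45],[0,0,0]],[[20,0,45],[0,0,0]],[[40,0,20],[0,0,0]],[[40,0,0],[0,0,0]],[[0,0,0],[0,0,0]],[[0,0,0],[0,0,0]]]' 30
python3 - <<'E'
from h import *
s=robot.state();r=R.from_rotvec(s["tcp_rot"]).as_matrix();print(s["tool_pos"],r[:,1].round(3),np.degrees(np.arctan2(r[1,2],r[0,2])))
c,_=snap("wrist","w4.png");np.save("w4.npy",c,allow_pickle=True)
c,im=snap("top","t4.png",(180,60,420,260),3.3)
E
```

```text
t: 7.2
tool_pos: [0.5599, -0.1157, 0.2687]
tcp_rot: [-1.159, 1.242, -1.265]
contact_force: [-0.8, -0.4, -0.3]
finger_gap: 0.03
[ 0.55993265 -0.11574143  0.26868236] [ 0.022  0.002 -1.   ] -3.74340697527077
```

View pics/w4.png

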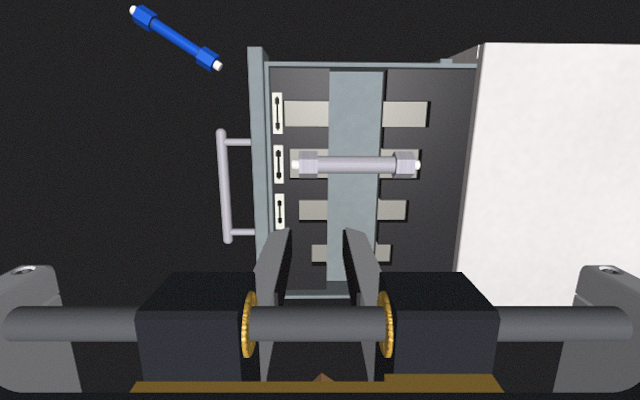

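View pics/t4.png

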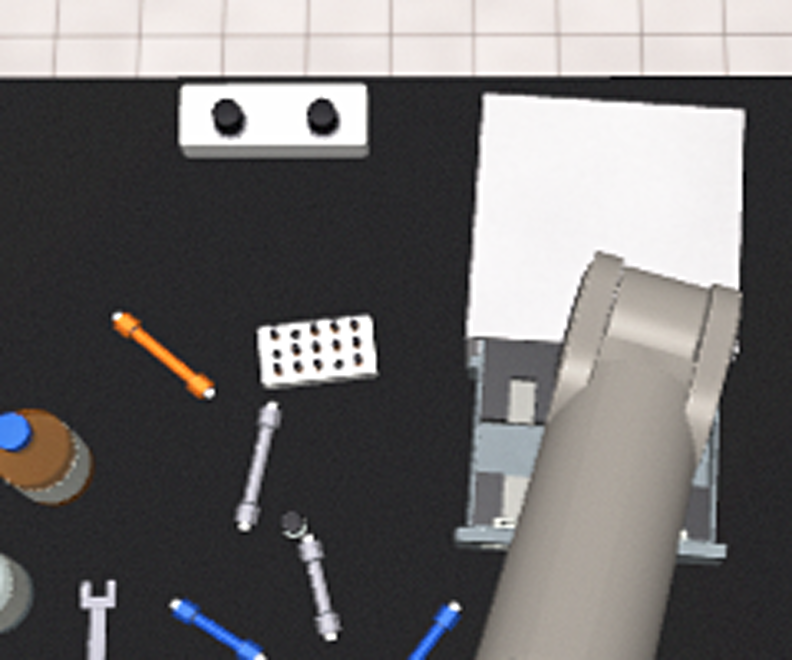

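Fully open: in the wrist view the long cut-out is empty (floor from (285,113) to (429,114)), the wide column is at (356,164) and the short cut-out's floor runs from (299,210) to (407,210). I use the known lengths to find the floor height.

Run:
```python
from h import *
c=np.load("w4.npy",allow_pickle=True).item();print(c["position"])
im=cv2.imread("pics/raw_w4.png").astype(int)
# light floor pixels: warm grey
b,g,r=im[...,0],im[...,1],im[...,2]
m=((r>b+6)&(r>120)&(r<225)).astype(np.uint8)
n,l,st,ct=cv2.connectedComponentsWithStats(m)
for i in range(1,n):
    if st[i,4]>60:print(st[i],ct[i].round(1))
for row in (113,210): print(row,[tuple(im[row,u]) for u in (280,290,320,350,400,420)])
```

```text
[ 0.56115663 -0.04370942  0.44785162]
[ 284  101   44   26 1108] [305.8 113.2]
[ 382  101   45   26 1087] [403.8 113.9]
[290 149  38  29 291] [301.5 158.7]
[381 149  38  12 146] [397.8 152. ]
[377 199  29  21 520] [391.  209.6]
[299 200  28  20 528] [312.4 209.7]
[375 243  15  18 222] [382.2 252.2]
[312 245  14  17 230] [318.5 252.8]
[241 296  10  62 270] [245.1 327.4]
[385 297   9  61 241] [389.  329.1]
113 [(np.int64(239), np.int64(245), np.int64(245)), (np.int64(187), np.int64(195), np.int64(197)), (np.int64(194), np.int64(202), np.int64(205)), (np.int64(167), np.int64(163), np.int64(153)), (np.int64(185), np.int64(194), np.int64(196)), (np.int64(178), np.int64(184), np.int64(186))]
210 [(np.int64(137), np.int64(148), np.int64(146)), (np.int64(72), np.int64(68), np.int64(69)), (np.int64(159), np.int64(166), np.int64(169)), (np.int64(159), np.int64(156), np.int64(146)), (np.int64(156), np.int64(162), np.int64(166)), (np.int64(69), np.int64(67), np.int64(65))]
```

Run:
```python
from h import *
c=np.load("w4.npy",allow_pickle=True).item()
for z in(.06,.07,.08,.09):
    a,b=ray(c,283.7,113.2,z),ray(c,427,113.9,z);d,e=ray(c,298.7,209.7,z),ray(c,406,209.6,z)
    q=ray(c,312,252.8,z),ray(c,390,252.2,z);w0,w1=ray(c,291,164,z+.013),ray(c,421,164.5,z+.013)
    L=(a+b)/2;S=(d+e)/2;Q=(q[0]+q[1])/2
    print(z,"len",np.linalg.norm(b-a).round(4),np.linalg.norm(e-d).round(4),np.linalg.norm(q[1]-q[0]).round(4),"wide",np.linalg.norm(w1-w0).round(4),"spacing",np.linalg.norm(L-S).round(4),np.linalg.norm(Q-S).round(4),"yaw",np.degrees(np.arctan2((b-a)[1],(b-a)[0])).round(2))
    print("  L",L.round(4),"S",S.round(4))
```

```text
0.06 len 0.1676 0.1351 0.1017 wide 0.1527 spacing 0.1166 0.058 yaw -4.0
  L [ 0.6151 -0.044   0.06  ] S [ 0.607  -0.1604  0.06  ]
0.07 len 0.1632 0.1316 0.0991 wide 0.1487 spacing 0.1136 0.0565 yaw -4.0
  L [ 0.6137 -0.044   0.07  ] S [ 0.6058 -0.1574  0.07  ]
0.08 len 0.1589 0.1282 0.0965 wide 0.1446 spacing 0.1106 0.055 yaw -4.0
  L [ 0.6123 -0.044   0.08  ] S [ 0.6046 -0.1544  0.08  ]
0.09 len 0.1546 0.1247 0.0938 wide 0.1405 spacing 0.1076 0.0535 yaw -4.0
  L [ 0.6109 -0.044   0.09  ] S [ 0.6035 -0.1514  0.09  ]
```

Known lengths put the cut-out floors at z≈0.087, so column axes at home lie at about 0.097 and the foam at 0.099. Wall tops come to at most 0.122, below the cabinet top, which is consistent. Next I go above the long column, turning the jaws across it.

```bash
python3 -c "
from h import *
print(robot.state()['joints'].round(2)); c=calibration('top'); print(ray(c,195,208,0))"
python3 -m pendant '[[[2,15,0],[0,0,5]],[[5,38,0],[0,0,8.3]],[[5,38,0],[0,0,8.3]],[[5,38,0],[0,0,8.3]],[[5,38,0],[0,0,8.3]],[[5,38,0],[0,0,8.3]],[[5,38,0],[0,0,8.3]],[[5,38,0],[0,0,8.3]],[[5,38,0],[0,0,8.3]],[[3,30,0],[0,0,8]],[[0,0,0],[0,0,3]],[[0,0,0],[0,0,0]]]' 50
python3 - <<'E'
from h import *
s=robot.state();r=R.from_rotvec(s["tcp_rot"]).as_matrix();print(s["joints"].round(2),r[:,1].round(3),np.degrees(np.arctan2(r[1,2],r[0,2])))
c,_=snap("wrist","w5.png");np.save("w5.npy",c,allow_pickle=True)
E
```

```text
[-0.57  0.23  0.8   1.82 -0.19  1.14  0.22]
[0.58316209 0.48418581 0.        ]
t: 8.5
tool_pos: [0.5912, 0.2425, 0.2702]
tcp_rot: [-1.542, 0.121, -0.109]
contact_force: [-0.0, -1.1, 0.3]
finger_gap: 0.0498
[-0.77  0.33  0.38  1.64 -0.16  1.2   1.08] [-0.006  0.026 -1.   ] 81.5654435642154
```

View pics/w5.png

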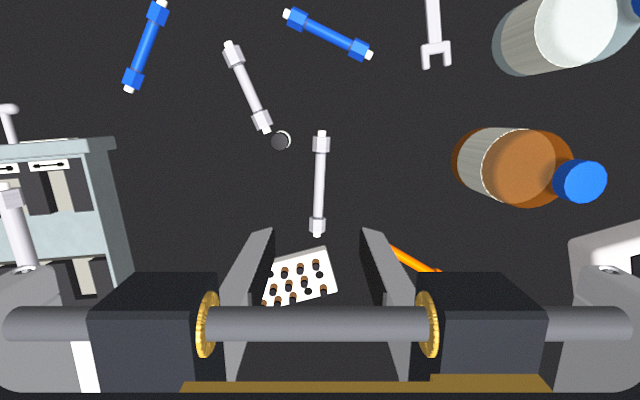

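The wrist view shows the long silver column from (321,131) to (317,237), the short silver one from (229,42) to (268,131), and the vial at (281,141). I fix both positions from this view.

Run:
```python
from cols import *
c=np.load("w5.npy",allow_pickle=True).item();im=cv2.imread("pics/raw_w5.png")
axis(im,c,(305,125,335,242),.01,125);print();axis(im,c,(220,36,275,133),.01,125)
print(ray(c,281,141,.036))
```

```text
ctr [0.6118 0.2481] ang 168.9 len 0.152 wid 0.0234 px 319.0 183.0

ctr [0.4712 0.1759] ang 14.2 len 0.1216 wid 0.0235 px 247.0 86.0
[0.5422713  0.20921415 0.036     ]
```

```bash
python3 -m pendant '[[[9,3,-15],[-1.5,-0.3,-2.7]],[[9,3,-45],[0,0,0]],[[0,0,-45],[0,0,0]],[[0,0,-45],[0,0,0]],[[0,0,-40],[0,0,0]],[[0,0,-10],[0,0,0]],[[0,0,0],[0,0,0]],[[0,0,0],[0,0,0]]]' 40
python3 - <<'E'
from h import *
s=robot.state();r=R.from_rotvec(s["tcp_rot"]).as_matrix();print(s["tool_pos"],r[:,1].round(3),np.degrees(np.arctan2(r[1,2],r[0,2])))
c,_=snap("wrist","w6.png");np.save("w6.npy",c,allow_pickle=True)
E
```

```text
t: 9.35
tool_pos: [0.6095, 0.2413, 0.0709]
tcp_rot: [-1.561, 0.168, -0.18]
contact_force: [0.3, 1.1, 0.2]
finger_gap: 0.0402
[0.60945919 0.24131702 0.07092891] [ 0.008  0.002 -1.   ] 77.280941752344
```

View pics/w6.png

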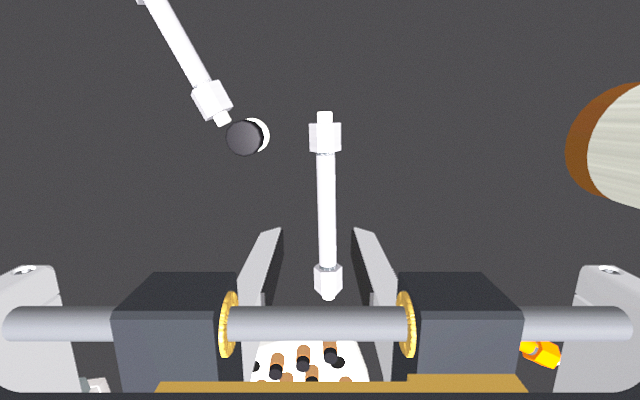

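```bash
python3 - <<'E'
from h import *
c=np.load("w6.npy",allow_pickle=True).item()
a,b=ray(c,325,112,.01),ray(c,328.5,298,.01);print(a,b,(a+b)/2,np.linalg.norm(a-b),np.degrees(np.arctan2(*(a-b)[1::-1])))
E
python3 -m pendant '[[[0.5,7,-15],[0,-0.4,1.6]],[[0,0,-30],[0,0,0]],[[0,0,-9],[0,0,0]],[[0,0,0],[0,0,0]]]' 40
python3 -m pendant '[[[0,0,0],[0,0,0]]]' 40
```

```text
[0.53822031 0.26320151 0.01      ] [0.68567069 0.23393345 0.01      ] [0.6119455  0.24856748 0.01      ] 0.15032708815242893 168.77304311696724
t: 9.8
tool_pos: [0.6154, 0.2508, 0.0254]
tcp_rot: [-1.553, 0.132, -0.173]
contact_force: [0.4, -0.3, -1.2]
finger_gap: 0.0402
t: 9.9
tool_pos: [0.6162, 0.251, 0.0269]
tcp_rot: [-1.553, 0.132, -0.174]
contact_force: [0.7, 0.7, -0.0]
finger_gap: 0.0404
```

```bash
python3 -m pendant '[[[-2,-1,-8],[0,0,0]],[[-1,-1,-8],[0,0,0]],[[-0.5,0,-4],[0,0,0]],[[0,0,0],[0,0,0]],[[0,0,0],[0,0,0]]]' 40;python3 - <<'E'
from h import *
s=robot.state();r=R.from_rotvec(s["tcp_rot"]).as_matrix();print(s["tool_pos"],r[:,1].round(3),np.degrees(np.arctan2(r[1,2],r[0,2])))
E
```

```text
t: 10.4
tool_pos: [0.6139, 0.2492, 0.0084]
tcp_rot: [-1.55, 0.13, -0.177]
contact_force: [-0.7, -0.1, -0.1]
finger_gap: 0.04
[0.61386885 0.24918072 0.00844945] [ 0.031  0.012 -0.999] 78.80671755736441
```

```bash
python3 -m pendant '[[[-1,-0.5,-3],[-0.7,1.8,0]],[[0,0,0],[0,0,0]],[[0,0,0],[0,0,0]]]' 40;python3 - <<'E'
from h import *
s=robot.state();r=R.from_rotvec(s["tcp_rot"]).as_matrix();print(s["tool_pos"],r[:,1].round(3),np.degrees(np.arctan2(r[1,2],r[0,2])))
E
```

```text
t: 10.7
tool_pos: [0.613, 0.2487, 0.0057]
tcp_rot: [-1.566, 0.154, -0.154]
contact_force: [-0.2, 0.7, -0.4]
finger_gap: 0.0397
[0.61301623 0.24865612 0.00569023] [-0. -0. -1.] 78.79005425906747
```

Well aligned. I close.

```bash
python3 -m pendant '[[[0,0,0],[0,0,0]],[[0,0,0],[0,0,0]],[[0,0,0],[0,0,0]],[[0,0,0],[0,0,0]],[[0,0,0],[0,0,0]]]' 5
```

```text
t: 11.2
tool_pos: [0.6129, 0.2486, 0.0062]
tcp_rot: [-1.565, 0.152, -0.155]
contact_force: [0.0, -0.9, -1.1]
finger_gap: 0.0131
```

```bash
python3 -m pendant '[[[0,0,10],[0,0,0]],[[0,0,30],[0,0,0]],[[0,0,40],[0,0,0]],[[0,0,40],[0,0,0]],[[0,-15,40],[0,0,0]],[[0,-30,10],[0,0,1]],[[0,-40,0],[0,0,1.2]],[[0,-40,0],[0,0,1.2]],[[0,-40,0],[0,0,1.2]],[[0,-40,0],[0,0,1.2]],[[0,-40,0],[0,0,1]],[[0,-25,0],[0,0,0]],[[0,-10,0],[0,0,0]],[[0,0,0],[0,0,0]],[[0,0,0],[0,0,0]]]'
python3 - <<'E'
from h import *
s=robot.state();r=R.from_rotvec(s["tcp_rot"]).as_matrix();print(s["tool_pos"],r[:,1].round(3),np.degrees(np.arctan2(r[1,2],r[0,2])))
c,_=snap("wrist","w7.png");np.save("w7.npy",c,allow_pickle=True)
E
```

```text
t: 12.7
tool_pos: [0.6086, -0.0409, 0.1925]
tcp_rot: [-1.567, 0.05, -0.06]
contact_force: [1.2, 0.5, -1.9]
finger_gap: 0.013
[ 0.60861075 -0.04089303  0.19247121] [ 0.007  0.003 -1.   ] 85.96514212963122
```

View pics/w7.png

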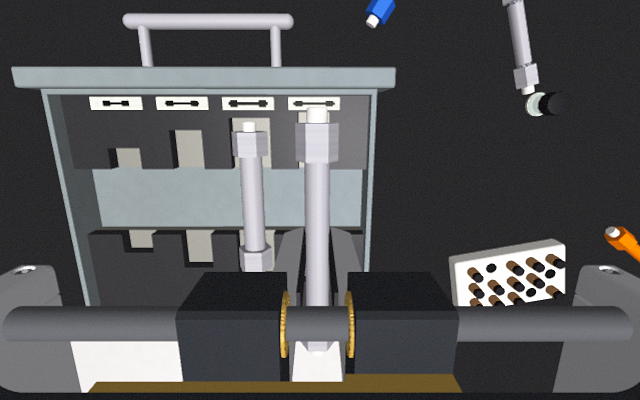

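The held long column runs through (317,130), above the long tag at (314,104). The tags sit at u≈115, 182, 248 and 314. I check the lateral position against the tags and the floor edges of the short cut-out.

Run:
```python
from h import *
for f,tags in(("w7",None),("w4",None)):
    c=np.load(f+".npy",allow_pickle=True).item();im=cv2.imread(f"pics/raw_{f}.png")
    m=(im.min(2)>215).astype(np.uint8);m=cv2.morphologyEx(m,cv2.MORPH_CLOSE,np.ones((7,7)))
    n,l,st,ct=cv2.connectedComponentsWithStats(m)
    for i in range(1,n):
        if 150<st[i,4]<900:
            x,y,w,h,a=st[i];print(f,st[i],ray(c,x+w/2-.5,y+h/2-.5,.0995).round(4))
c=np.load("w7.npy",allow_pickle=True).item();
print(proj(c,[[.6113,-.044,.097],[.6113-.075*.9977,-.044+.075*.068,.097]]))
# held column ends, short slot floor ends
s=R.from_rotvec([0,0,0])
print("held front plug",ray(c,317,107.5,.1965),"long slot should span; short floor front edge",ray(c,190,130,.087),ray(c,202,262,.087))
```

```text
w7 [517   0  27 116 638] [0.505  0.1331 0.0995]
w7 [139  19 150  47 600] [ 0.4767 -0.1116  0.0995]
w7 [ 89  97  53  13 664] [ 0.5158 -0.1977  0.0995]
w7 [156  97  52  13 664] [ 0.5196 -0.1442  0.0995]
w7 [222  97  52  13 537] [ 0.5233 -0.0912  0.0995]
w4 [272  93  10  41 367] [ 0.5271 -0.0381  0.0995]
w4 [274 146   9  37 317] [ 0.5236 -0.0913  0.0995]
w4 [275 194   9  35 284] [ 0.5196 -0.1442  0.0995]
[[313.75476252 202.96538999]
 [313.31300726 115.07899212]]
held front plug [ 0.53236112 -0.03579498  0.1965    ] long slot should span; short floor front edge [ 0.54144312 -0.1458675   0.087     ] [ 0.66517907 -0.15564152  0.087     ]
```

Both views agree: long slot ≈(0.611,-0.044), short slot ≈(0.6035,-0.151), yaw ≈-4°. I lower partway and re-check.

```bash
python3 -m pendant '[[[2,-1,-15],[-0.2,0.4,0]],[[1,-1,-20],[0,0,0]],[[0,-0.5,-15],[0,0,0]],[[0,0,-7],[0,0,0]],[[0,0,0],[0,0,0]],[[0,0,0],[0,0,0]]]'
python3 - <<'E'
from h import *
s=robot.state();r=R.from_rotvec(s["tcp_rot"]).as_matrix();print(s["tool_pos"],r[:,1].round(3),np.degrees(np.arctan2(r[1,2],r[0,2])))
c,_=snap("wrist","w8.png");np.save("w8.npy",c,allow_pickle=True)
E
```

```text
t: 13.35
tool_pos: [0.6121, -0.0351, 0.1294]
tcp_rot: [-1.571, 0.05, -0.044]
contact_force: [0.5, -0.1, -0.7]
finger_gap: 0.0129
[ 0.61205928 -0.03508968  0.12939821] [-0.004 -0.    -1.   ] 86.57664780117528
```

View pics/w8.png

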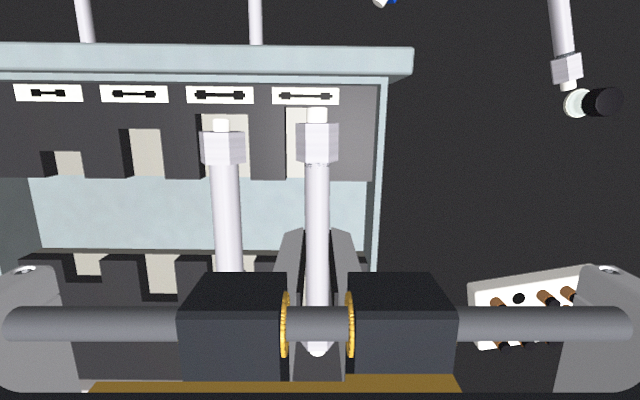

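The column is off by about 9 mm in y (plug u=317, tag 305). I correct that sideways before going lower.

```bash
python3 -m pendant '[[[0,-6,0],[0,0,-0.5]],[[0,-3,-2],[0,0,0]],[[0,-1,-8],[0,0,0]],[[0,0,0],[0,0,0]],[[0,0,0],[0,0,0]]]'
python3 - <<'E'
from h import *
s=robot.state();r=R.from_rotvec(s["tcp_rot"]).as_matrix();print(s["tool_pos"],r[:,1].round(3),np.degrees(np.arctan2(r[1,2],r[0,2])))
c,_=snap("wrist","w9.png");np.save("w9.npy",c,allow_pickle=True)
E
```

```text
t: 13.9
tool_pos: [0.6131, -0.0463, 0.1204]
tcp_rot: [-1.57, 0.056, -0.054]
contact_force: [0.0, -0.6, -1.1]
finger_gap: 0.0132
[ 0.61308271 -0.0463208   0.1204475 ] [-0.001  0.    -1.   ] 85.99974670035537
```

View pics/w9.png

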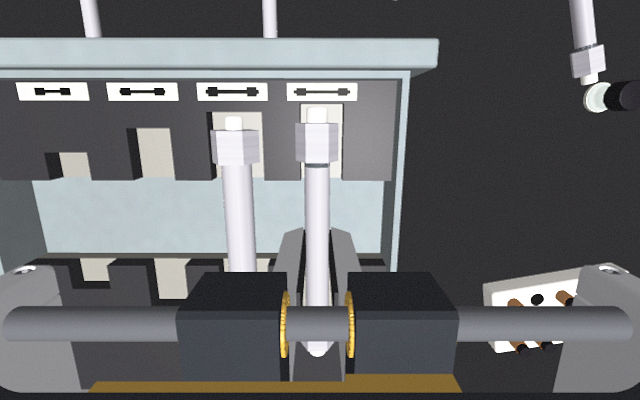

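Run:
```python
from h import *
im=cv2.imread("pics/raw_w9.png")
cv2.imwrite("pics/w9c.png",cv2.resize(im[75:200,240:400],None,fx=4.8,fy=4.8,interpolation=2))
c=np.load("w9.npy",allow_pickle=True).item()
A=np.array([.9976,-.0695]);N=np.array([.0695,.9976])
for n,u,v,z in(("tag",321.5,91.5,.0985),("plug",317,110,.1245),("hexL",295.5,142,.1245),("hexR",338,142,.1245)):
    p=ray(c,u,v,z);print(n,p.round(4),"along",(p[:2]@A).round(4),"lat",(p[:2]@N).round(4))
```

```text
tag [ 0.5273 -0.038   0.0985] along 0.5286 lat -0.0012
plug [ 0.5381 -0.0414  0.1245] along 0.5397 lat -0.0039
hexL [ 0.5538 -0.054   0.1245] along 0.5562 lat -0.0154
hexR [ 0.5553 -0.0313  0.1245] along 0.5562 lat 0.0074
```

View pics/w9c.png

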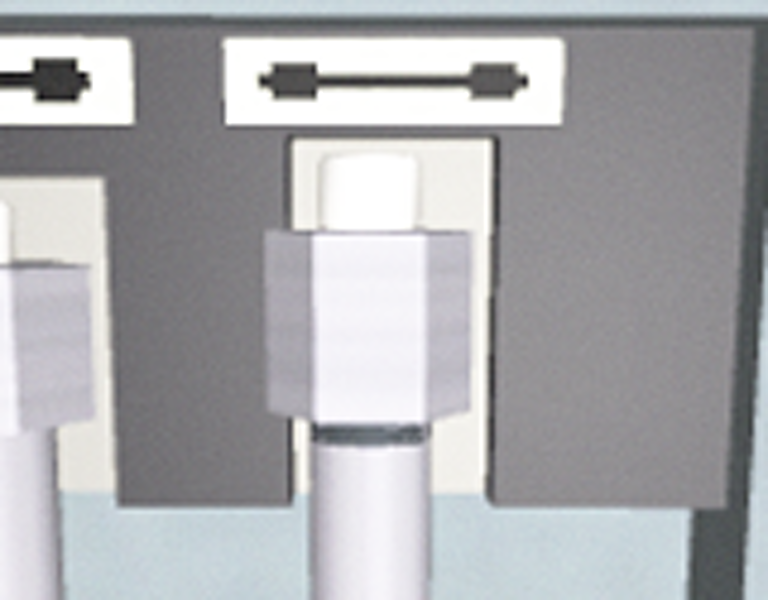

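Run:
```python
from h import *
c=np.load("w9.npy",allow_pickle=True).item()
A=np.array([.9976,-.0695])
for n,u,v,z in(("slotfront floor",321,104,.087),("tagfront edge of foam",321,102,.0985),("plugend",317,107.3,.1245),("plugend",317,107.3,.130)):
    p=ray(c,u,v,z);print(n,(p[:2]@A).round(4))
```

```text
slotfront floor 0.5354
tagfront edge of foam 0.5346
plugend 0.5383
plugend 0.5384
```

The along-slot clearance is 3 mm, which is centred. The lateral error is 2.7 mm, so I shift +y and lower gently.

```bash
python3 -m pendant '[[[0,1.8,0],[0,0,0]],[[0,0.5,-6],[0,0,0]],[[0,0,-5],[0,0,0]],[[0,0,0],[0,0,0]],[[0,0,0],[0,0,0]]]'
python3 - <<'E'
from h import *
s=robot.state();r=R.from_rotvec(s["tcp_rot"]).as_matrix();print(s["tool_pos"],r[:,1].round(3),np.degrees(np.arctan2(r[1,2],r[0,2])))
c,im=snap("wrist","w10.png",(240,75,400,200),4.8);
A=np.array([.9976,-.0695]);N=np.array([.0695,.9976])
z=s["tool_pos"][2]+.004
print(s["tool_pos"][:2]@N)
E
```

```text
t: 14.45
tool_pos: [0.6129, -0.0432, 0.1083]
tcp_rot: [-1.57, 0.055, -0.053]
contact_force: [-0.2, 0.5, -1.3]
finger_gap: 0.0129
[ 0.61292691 -0.04323749  0.10831492] [-0.001  0.001 -1.   ] 86.04000412967955
-0.0005353002906317446
```

View pics/w10.png

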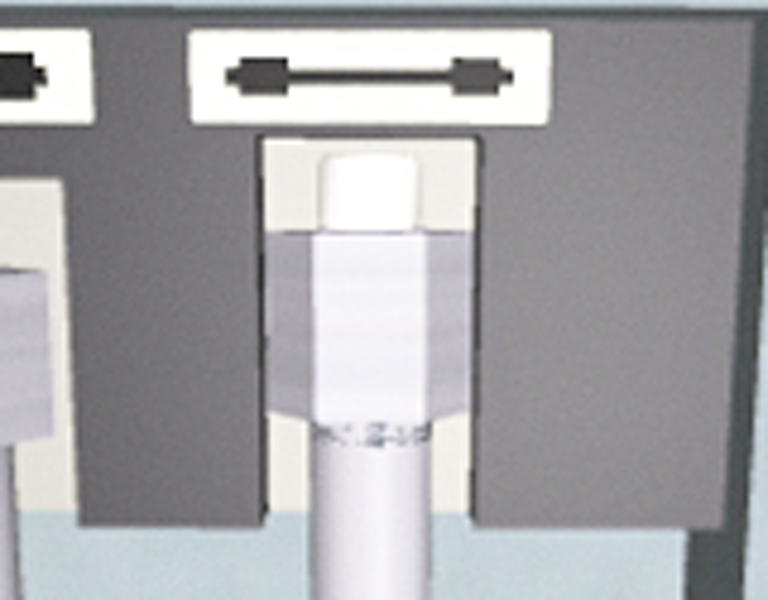

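Centred: hex centre at 368, slot centre at 370 in the crop. I lower to contact.

```bash
python3 -m pendant '[[[0,0.2,-4],[0,0,0]],[[0,0.2,-4],[0,0,0]],[[0,0,-3],[0,0,0]],[[0,0,0],[0,0,0]],[[0,0,0],[0,0,0]]]'
```

```text
t: 15.0
tool_pos: [0.6129, -0.0429, 0.0964]
tcp_rot: [-1.57, 0.055, -0.053]
contact_force: [-1.3, -0.4, -1.2]
finger_gap: 0.0129
```

```bash
python3 -m pendant '[[[0,0,-1.5],[0,0,0]],[[0,0,0],[0,0,0]]]'
```

```text
t: 15.2
tool_pos: [0.613, -0.0429, 0.0948]
tcp_rot: [-1.57, 0.055, -0.054]
contact_force: [0.7, 0.8, -1.7]
finger_gap: 0.0131
```

```bash
python3 -m pendant '[[[0,0,-1.5],[0,0,0]],[[0,0,0],[0,0,0]]]'; python3 -m pendant '[[[0,0,-1],[0,0,0]],[[0,0,0],[0,0,0]]]'
```

```text
t: 15.4
tool_pos: [0.6131, -0.0429, 0.0934]
tcp_rot: [-1.57, 0.055, -0.054]
contact_force: [0.2, -0.7, -2.4]
finger_gap: 0.0129
t: 15.6
tool_pos: [0.6131, -0.0429, 0.0923]
tcp_rot: [-1.57, 0.055, -0.054]
contact_force: [-0.3, 0.4, -0.5]
finger_gap: 0.0134
```

```bash
python3 -m pendant '[[[0,0,-1],[0,0,0]],[[0,0,0],[0,0,0]]]'; python3 -m pendant '[[[0,0,-1],[0,0,0]],[[0,0,0],[0,0,0]]]'; python3 -c "
from h import *
snap('wrist','w11.png',(200,60,420,225),3.6)"
```

```text
t: 15.8
tool_pos: [0.6132, -0.0429, 0.0913]
tcp_rot: [-1.57, 0.055, -0.054]
contact_force: [0.4, -0.0, -2.8]
finger_gap: 0.013
t: 16.0
tool_pos: [0.6131, -0.0429, 0.0902]
tcp_rot: [-1.57, 0.055, -0.054]
contact_force: [0.4, 1.2, -1.8]
finger_gap: 0.0132
```

View pics/w11.png

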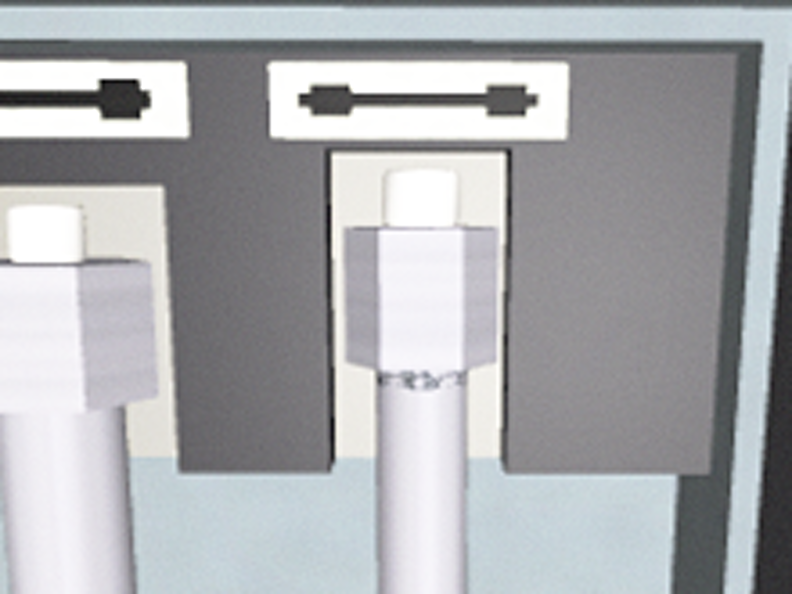

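```bash
for i in 1 ; do python3 -m pendant '[[[0,0,-1],[0,0,0]],[[0,0,0],[0,0,0]]]'; done; python3 -m pendant '[[[0,0,-1],[0,0,0]],[[0,0,0],[0,0,0]]]'
```

```text
t: 16.25
tool_pos: [0.6132, -0.0429, 0.0892]
tcp_rot: [-1.57, 0.055, -0.054]
contact_force: [0.5, 0.0, -1.7]
finger_gap: 0.013
t: 16.45
tool_pos: [0.6142, -0.043, 0.0893]
tcp_rot: [-1.569, 0.053, -0.056]
contact_force: [1.0, -0.4, -1.7]
finger_gap: 0.0129
```

```bash
python3 -m pendant '[[[-0.5,0,-1],[0,0,0]],[[0,0,0],[0,0,0]]]'; python3 -m pendant '[[[0,0,-1],[0,0,0]],[[0,0,0],[0,0,0]]]'
```

```text
t: 16.65
tool_pos: [0.6146, -0.043, 0.0892]
tcp_rot: [-1.569, 0.052, -0.057]
contact_force: [0.7, 0.5, -2.3]
finger_gap: 0.013
t: 16.85
tool_pos: [0.6154, -0.0431, 0.0891]
tcp_rot: [-1.569, 0.05, -0.059]
contact_force: [-0.5, 0.1, -1.4]
finger_gap: 0.0129
```

```bash
python3 -c "
from h import *
s=robot.state();print(s['joints'].round(3),s['joint_velocities'].round(3));r=R.from_rotvec(s['tcp_rot']).as_matrix();print(r[:,1].round(4),s['contact_force'],s['torque'])
snap('wrist','w12.png',(200,60,420,225),3.6)
snap('scene','s12.png',(180,160,340,280),4.8)"
```

```text
[-0.335  0.48   0.394  1.863 -0.242  0.84   1.682] [ 0.    -0.002 -0.001  0.001  0.001  0.001 -0.   ]
[ 0.0052  0.0012 -1.    ] [-0.47932176  0.10901062 -1.37715107] [ 0.00160614 -0.01125955 -0.03564668]
```

View pics/w12.png

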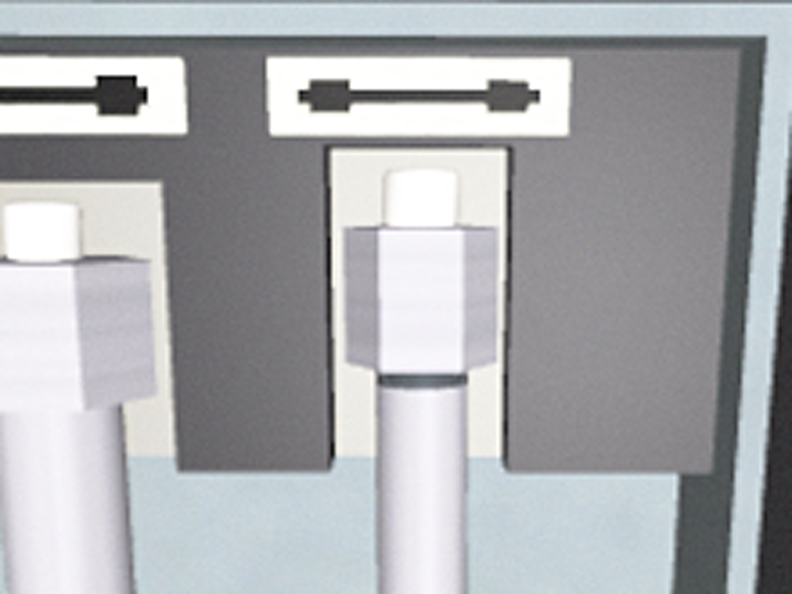

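View pics/s12.png

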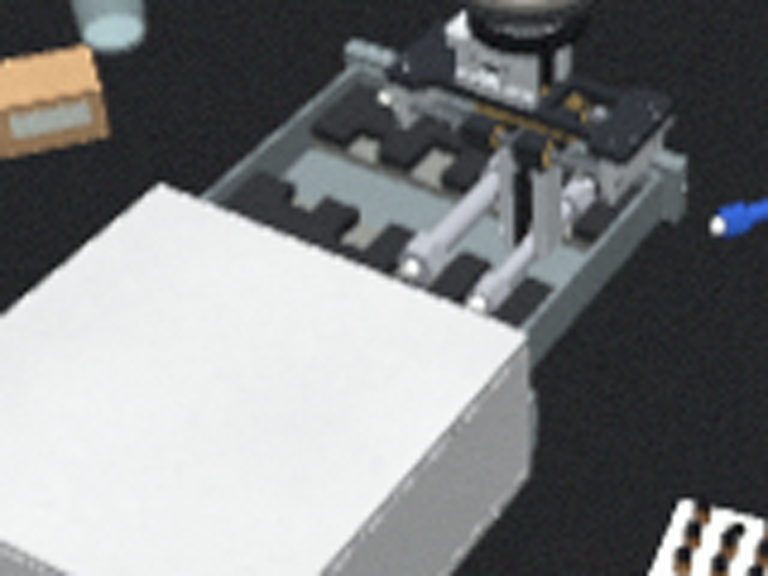

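Z stopped at 0.089. My zero rows reset the target each time, so the press is not showing in the reading. I read the force straight after a press row.

```bash
python3 -m pendant '[[[-1,0,-2],[0,0,0]]]';python3 -m pendant '[[[-1,0,-2],[0,0,0]]]'
```

```text
t: 17.05
tool_pos: [0.6161, -0.0432, 0.0888]
tcp_rot: [-1.568, 0.048, -0.061]
contact_force: [-0.7, 0.7, 39.4]
finger_gap: 0.0132
t: 17.15
tool_pos: [0.6173, -0.0432, 0.0889]
tcp_rot: [-1.568, 0.044, -0.065]
contact_force: [-0.8, 0.5, 28.6]
finger_gap: 0.013
```

Contact confirmed at +29 to 39 N, so the column rests on the floor of the cut-out. I release with a small opening, rise and look.

```bash
python3 -m pendant '[[[0,0,0.3],[0,0,0]],[[0,0,0],[0,0,0]],[[0,0,0],[0,0,0]]]' 26;python3 -m pendant '[[[0,0,15],[0,0,0]],[[0,0,30],[0,0,0]],[[0,0,40],[0,0,0]],[[0,0,40],[0,0,0]],[[-10,-10,20],[0,0,0]],[[0,0,0],[0,0,0]],[[0,0,0],[0,0,0]]]' 26
python3 - <<'E'
from h import *
s=robot.state();r=R.from_rotvec(s["tcp_rot"]).as_matrix();print(s["tool_pos"],r[:,1].round(3),np.degrees(np.arctan2(r[1,2],r[0,2])))
c,_=snap("wrist","w13.png");np.save("w13.npy",c,allow_pickle=True)
E
```

```text
t: 17.45
tool_pos: [0.6176, -0.0432, 0.0895]
tcp_rot: [-1.568, 0.044, -0.066]
contact_force: [-0.3, 0.0, -0.3]
finger_gap: 0.0257
t: 18.15
tool_pos: [0.6048, -0.0539, 0.243]
tcp_rot: [-1.569, 0.047, -0.064]
contact_force: [-0.4, -0.3, -0.7]
finger_gap: 0.026
[ 0.60475087 -0.05388581  0.24299944] [ 0.011  0.001 -1.   ] 85.96950376805623
```

View pics/w13.png

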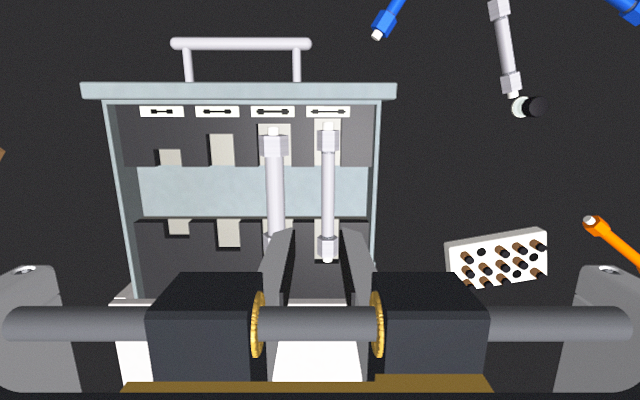

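The long column lies in its cut-out, from (328,123) to (328,262). Now the short column.

```bash
python3 -m pendant '[[[-10,15,0],[0,0,2]],[[-22,38,0],[0,0,3]],[[-22,38,0],[0,0,3]],[[-22,38,0],[0,0,3]],[[-22,38,0],[0,0,3]],[[-22,38,0],[0,0,3]],[[-13,24,0],[0,0,1.6]],[[0,0,-20],[0,0.6,0]],[[0,0,-40],[0,0,0]],[[0,0,-40],[0,0,0]],[[0,0,-20],[0,0,0]],[[0,0,0],[0,0,0]],[[0,0,0],[0,0,0]]]' 40
python3 - <<'E'
from h import *
s=robot.state();r=R.from_rotvec(s["tcp_rot"]).as_matrix();print(s["joints"].round(2),r[:,1].round(3),np.degrees(np.arctan2(r[1,2],r[0,2])))
c,_=snap("wrist","w14.png");np.save("w14.npy",c,allow_pickle=True)
E
```

```text
t: 19.5
tool_pos: [0.4513, 0.1901, 0.1076]
tcp_rot: [-1.563, -0.215, 0.244]
contact_force: [0.9, -0.5, 0.1]
finger_gap: 0.04
[-0.72  0.26  0.22  2.1  -0.08  0.8   1.42] [-0.017 -0.007 -1.   ] 106.74968920671333
```

View pics/w14.png

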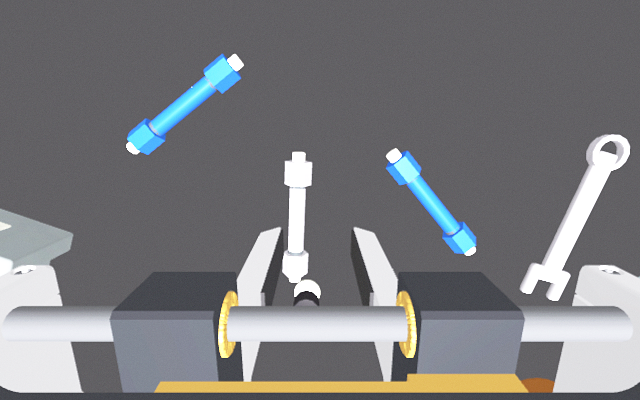

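The short silver column runs from (298,152) to (295,282), with the vial just beyond at (306,290). The blue ones are the look-alikes.

Run:
```python
from h import *
c=np.load("w14.npy",allow_pickle=True).item()
a,b=ray(c,298.3,152.5,.01),ray(c,295,283,.01);print(a,b,(a+b)/2,np.linalg.norm(a-b),np.degrees(np.arctan2(*(b-a)[1::-1])))
```

```text
[0.41419248 0.16158396 0.01      ] [0.53292191 0.19234885 0.01      ] [0.47355719 0.1769664  0.01      ] 0.12265054679743552 14.526850559621115
```

```bash
python3 -m pendant '[[[10,-6,0],[0.4,-1,-2.2]],[[10,-6,0],[0,0,0]],[[0,0,-20],[0,0,0]],[[0,0,-30],[0,0,0]],[[0,0,-18],[0,0,0]],[[0,0,0],[0,0,0]],[[0,0,0],[0,0,0]]]' 40
python3 - <<'E'
from h import *
s=robot.state();r=R.from_rotvec(s["tcp_rot"]).as_matrix();print(s["tool_pos"],r[:,1].round(3),np.degrees(np.arctan2(r[1,2],r[0,2])))
E
```

```text
t: 20.25
tool_pos: [0.4813, 0.1765, 0.0451]
tcp_rot: [-1.556, -0.206, 0.181]
contact_force: [0.4, 1.6, 0.4]
finger_gap: 0.0398
[0.48129876 0.1765495  0.04508272] [ 0.015  0.008 -1.   ] 104.12433811892205
```

```bash
python3 -m pendant '[[[-7,0,-10],[-0.5,0.9,0.4]],[[-2,0,-14],[0,0,0]],[[-1,0,-9],[0,0,0]],[[0,0,-4],[0,0,0]],[[0,0,0],[0,0,0]]]' 40
python3 - <<'E'
from h import *
s=robot.state();r=R.from_rotvec(s["tcp_rot"]).as_matrix();print(s["tool_pos"],r[:,1].round(3),np.degrees(np.arctan2(r[1,2],r[0,2])))
E
```

```text
t: 20.75
tool_pos: [0.473, 0.1775, 0.0096]
tcp_rot: [-1.561, -0.201, 0.198]
contact_force: [-0.6, -0.8, 1.3]
finger_gap: 0.0398
[0.47295293 0.17746554 0.00962862] [ 0.002  0.001 -1.   ] 104.57174206714252
```

```bash
python3 -m pendant '[[[0,0,-3.5],[0,0,0]],[[0,0,0],[0,0,0]]]' 40;  python3 -m pendant '[[[0,0,0],[0,0,0]],[[0,0,0],[0,0,0]],[[0,0,0],[0,0,0]],[[0,0,0],[0,0,0]],[[0,0,0],[0,0,0]]]' 5
```

```text
t: 20.95
tool_pos: [0.4733, 0.1777, 0.0064]
tcp_rot: [-1.561, -0.202, 0.198]
contact_force: [-0.2, -0.8, 0.7]
finger_gap: 0.0401
t: 21.45
tool_pos: [0.4738, 0.1778, 0.0072]
tcp_rot: [-1.56, -0.202, 0.197]
contact_force: [1.1, 0.1, -1.4]
finger_gap: 0.013
```

```bash
python3 -m pendant '[[[0,0,10],[0,0,0]],[[0,0,30],[0,0,0]],[[0,0,40],[0,0,0]],[[0,0,45],[0,0,0]],[[0,0,45],[0,0,0]],[[6,-15,20],[0,0,-1]],[[15,-37,0],[0,0,-2.2]],[[16,-40,0],[0,0,-2.2]],[[16,-40,0],[0,0,-2.2]],[[16,-40,0],[0,0,-2.2]],[[16,-40,0],[0,0,-2.2]],[[16,-40,0],[0,0,-2.2]],[[16,-40,0],[0,0,-2.2]],[[16,-30,0],[0,0,-2.2]],[[5,-12,0],[0,0,-1]],[[0,0,0],[0,0,0]],[[0,0,0],[0,0,0]]]'
python3 - <<'E'
from h import *
s=robot.state();r=R.from_rotvec(s["tcp_rot"]).as_matrix();print(s["tool_pos"],r[:,1].round(3),np.degrees(np.arctan2(r[1,2],r[0,2])))
c,_=snap("wrist","w15.png");np.save("w15.npy",c,allow_pickle=True)
E
```

```text
t: 23.15
tool_pos: [0.6096, -0.1707, 0.2172]
tcp_rot: [-1.566, 0.07, -0.084]
contact_force: [0.0, 0.1, -0.6]
finger_gap: 0.0132
[ 0.60957445 -0.17065797  0.21720665] [ 0.009  0.003 -1.   ] 84.39960328473106
```

View pics/w15.png

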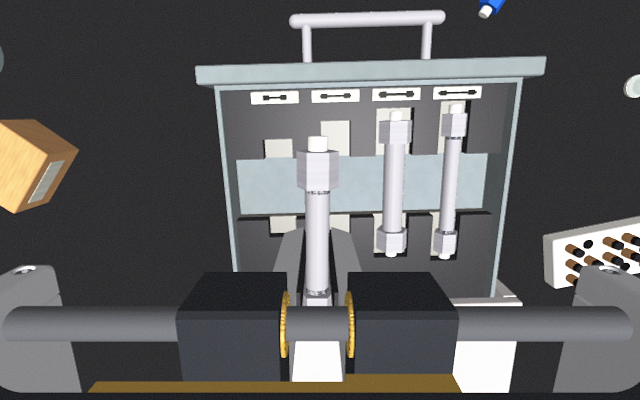

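```bash
python3 -m pendant '[[[-2,8,-10],[-0.2,0.5,1.6]],[[-2,8,-25],[0,0,0]],[[-1,0,-25],[0,0,0]],[[0,0,-15],[0,0,0]],[[0,0,0],[0,0,0]],[[0,0,0],[0,0,0]]]'
python3 - <<'E'
from h import *
s=robot.state();r=R.from_rotvec(s["tcp_rot"]).as_matrix();print(s["tool_pos"],r[:,1].round(3),np.degrees(np.arctan2(r[1,2],r[0,2])))
c,_=snap("wrist","w16.png");np.save("w16.npy",c,allow_pickle=True)
E
```

```text
t: 23.8
tool_pos: [0.6025, -0.1415, 0.1387]
tcp_rot: [-1.567, 0.039, -0.036]
contact_force: [-0.5, -0.2, -1.6]
finger_gap: 0.0128
[ 0.60253026 -0.14146708  0.13870331] [-0.002  0.003 -1.   ] 87.27066774430858
```

View pics/w16.png

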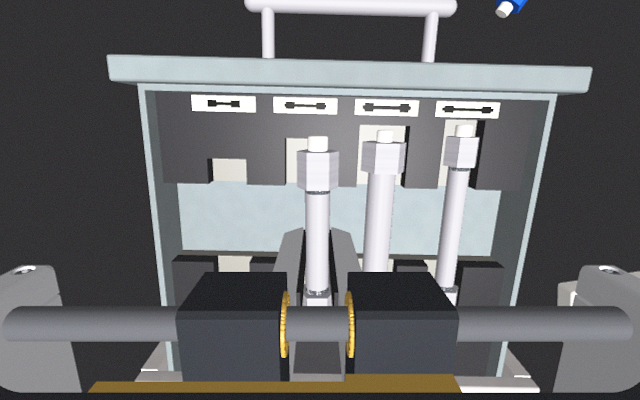

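```bash
cat > rel.py <<'E'
from h import *
A=np.array([.9976,-.0695]);N=np.array([.0695,.9976])
def rel(f,tag,slot,plug,zc):
    c=np.load(f+".npy",allow_pickle=True).item()
    for n,p,z in(("tag",tag,.095),("slotfrontfloor",slot,.083),("plug",plug,zc)):
        q=ray(c,*p,z);print(n,"along",(q[:2]@A).round(4),"lat",(q[:2]@N).round(4))
E
python3 -c "
from rel import *
rel('w16',(305,104.5),(307,138),(317.5,137),.1417)"
```

```text
tag along 0.5315 lat -0.1092
slotfrontfloor along 0.5541 lat -0.1078
plug along 0.5497 lat -0.1006
```

```bash
python3 -m pendant '[[[2,-5,0],[-0.1,-0.1,-1.2]],[[1,-3,-5],[0,0,0]],[[0,-0.5,-8],[0,0,0]],[[0,0,0],[0,0,0]],[[0,0,0],[0,0,0]]]'
python3 - <<'E'
from h import *
s=robot.state();r=R.from_rotvec(s["tcp_rot"]).as_matrix();print(s["tool_pos"],r[:,1].round(3),np.degrees(np.arctan2(r[1,2],r[0,2])))
c,_=snap("wrist","w17.png",(240,75,400,200),4.8);np.save("w17.npy",c,allow_pickle=True)
E
```

```text
t: 24.35
tool_pos: [0.607, -0.1506, 0.127]
tcp_rot: [-1.568, 0.052, -0.057]
contact_force: [-0.6, 0.4, -1.4]
finger_gap: 0.0131
[ 0.60699564 -0.15060649  0.12695231] [ 0.004  0.002 -1.   ] 86.00979030433088
```

View pics/w17.png

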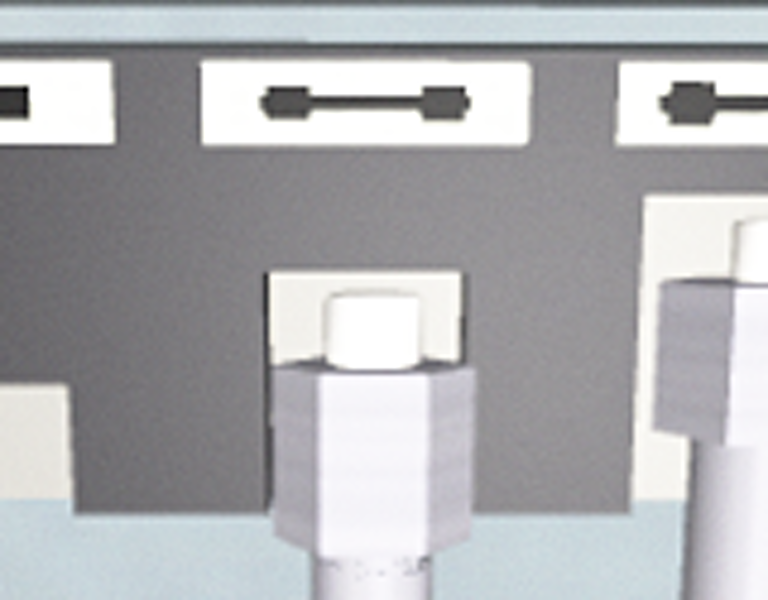

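```bash
python3 -c "
from rel import *
o=lambda u,v:(240+u/4.8,75+v/4.8)
rel('w17',o(365.5,102),o(366,270),o(373,291),.130)
rel('w17',o(365.5,102),o(366,270),o(373,291),.135)"
```

```text
tag along 0.5321 lat -0.1089
slotfrontfloor along 0.5541 lat -0.1089
plug along 0.554 lat -0.108
tag along 0.5321 lat -0.1089
slotfrontfloor along 0.5541 lat -0.1089
plug along 0.5537 lat -0.108
```

```bash
python3 -m pendant '[[[2,-0.8,-2],[0,0.2,0]],[[0.4,-0.4,-7],[0,0,0]],[[0,0,-7],[0,0,0]],[[0,0,0],[0,0,0]],[[0,0,0],[0,0,0]]]'
python3 - <<'E'
from h import *
s=robot.state();r=R.from_rotvec(s["tcp_rot"]).as_matrix();print(s["tool_pos"],r[:,1].round(3),np.degrees(np.arctan2(r[1,2],r[0,2])))
c,_=snap("wrist","w18.png",(240,75,400,200),4.8);np.save("w18.npy",c,allow_pickle=True)
E
```

```text
t: 24.9
tool_pos: [0.6095, -0.1518, 0.1093]
tcp_rot: [-1.569, 0.055, -0.054]
contact_force: [1.3, 0.8, -0.9]
finger_gap: 0.0132
[ 0.60945054 -0.15181969  0.10926705] [-0.001  0.002 -1.   ] 86.01832619970678
```

View pics/w18.png

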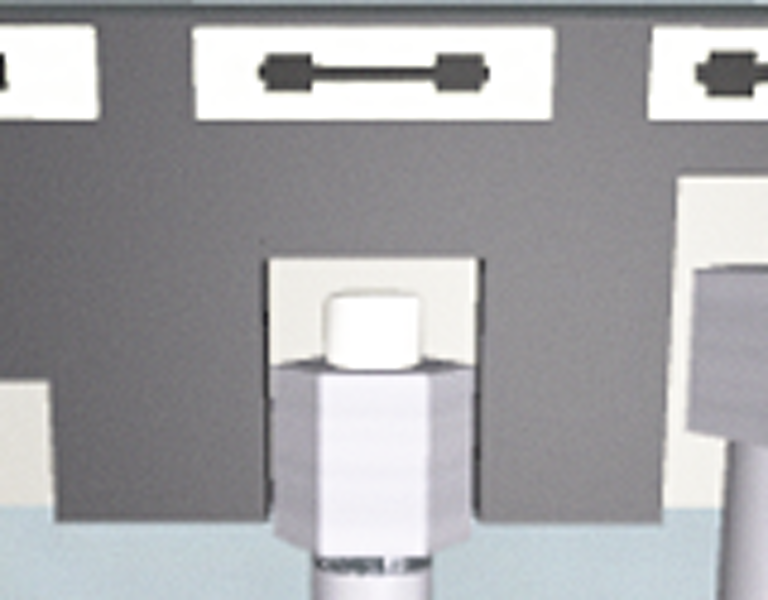

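```bash
python3 -c "
from rel import *
o=lambda u,v:(240+u/4.8,75+v/4.8)
rel('w18',o(374,73),o(374,258),o(373,291),.1123)
c=np.load('w13.npy',allow_pickle=True).item();im=cv2.imread('pics/raw_w13.png')
cv2.imwrite('pics/w13c.png',cv2.resize(im[95:280,220:400],None,fx=4,fy=4,interpolation=2))
"
```

```text
tag along 0.5322 lat -0.1088
slotfrontfloor along 0.5541 lat -0.1088
plug along 0.5566 lat -0.109
```

View pics/w13c.png

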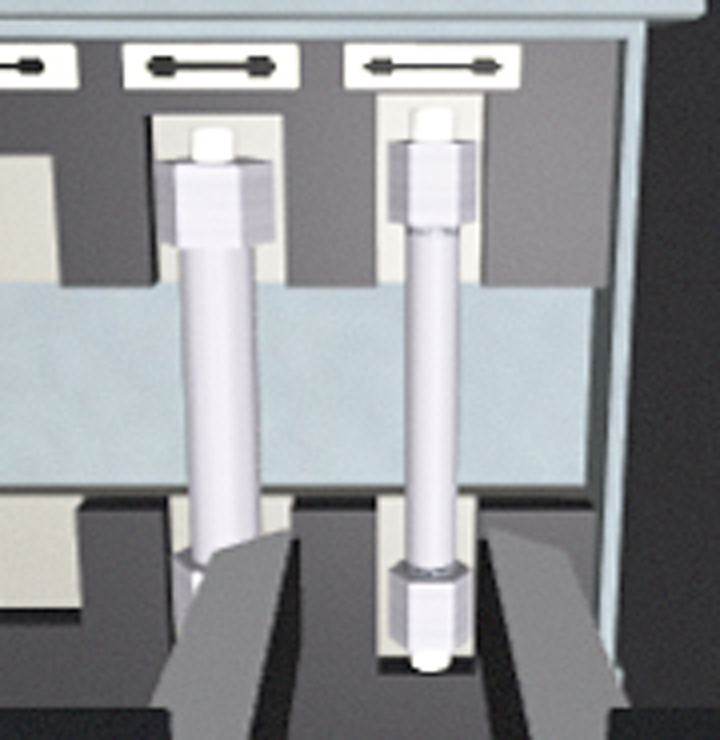

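```bash
python3 -c "
from rel import *
c=np.load('w13.npy',allow_pickle=True).item();print(c['position'])
o=lambda u,v:(220+u/4,95+v/4)
for n,p,z in(('front floor',(430,95),.083),('back floor',(430,657),.083),('back top',(430,672),.095),('back top97',(430,672),.097),('plug front',(432,107),.096),('plug back',(432,672),.096),('wide front',(212,127),.1)):
    q=ray(c,*o(*p),z);print(n,'along',(q[:2]@A).round(4),'lat',(q[:2]@N).round(4))
"
```

```text
[ 0.53062956 -0.04914858  0.42114057]
front floor along 0.5396 lat -0.0012
back floor along 0.6956 lat 0.0001
back top along 0.6943 lat -0.0003
back top97 along 0.6934 lat -0.0004
plug front along 0.5422 lat -0.0011
plug back along 0.6939 lat 0.0002
wide front along 0.5467 lat -0.0547
```

Measured: long slot 0.5396–0.6956 along (exactly 156 mm), long column 0.542–0.694, so it is in and flat. The short column has a 2.5 mm front gap and is centred sideways. I lower it.

```bash
python3 -m pendant '[[[0,0,-5],[0,0,0]],[[0,0,-5],[0,0,0]],[[0,0,-3],[0,0,0]],[[0,0,0],[0,0,0]]]';python3 -m pendant '[[[0,0,-1.5],[0,0,0]],[[0,0,0],[0,0,0]],[[0,0,-1.2],[0,0,0]]]'
```

```text
t: 25.35
tool_pos: [0.6095, -0.1516, 0.0953]
tcp_rot: [-1.568, 0.055, -0.054]
contact_force: [0.3, 0.8, -1.0]
finger_gap: 0.013
t: 25.65
tool_pos: [0.6096, -0.1518, 0.0926]
tcp_rot: [-1.568, 0.055, -0.054]
contact_force: [0.1, -0.2, -1.1]
finger_gap: 0.013
```

```bash
python3 -m pendant '[[[0,0,-1],[0,0,0]]]';python3 -m pendant '[[[0,0,-1],[0,0,0]]]'
```

```text
t: 25.75
tool_pos: [0.6097, -0.1518, 0.0916]
tcp_rot: [-1.568, 0.055, -0.054]
contact_force: [0.5, 1.1, -1.0]
finger_gap: 0.0132
t: 25.85
tool_pos: [0.6097, -0.1517, 0.0906]
tcp_rot: [-1.568, 0.054, -0.054]
contact_force: [1.1, -0.0, -1.6]
finger_gap: 0.0134
```

```bash
python3 -m pendant '[[[0,0,-0.7],[0,0,0]]]'
```

```text
t: 25.95
tool_pos: [0.6099, -0.1518, 0.0901]
tcp_rot: [-1.568, 0.054, -0.055]
contact_force: [-1.5, 1.4, 9.0]
finger_gap: 0.013
```

Contact at the expected height (0.090). I release and rise.

```bash
python3 -m pendant '[[[0,0,0],[0,0,0]],[[0,0,0],[0,0,0]],[[0,0,0],[0,0,0]]]' 26;python3 -m pendant '[[[0,0,15],[0,0,0]],[[0,0,30],[0,0,0]],[[0,0,40],[0,0,0]],[[0,0,40],[0,0,0]],[[-10,0,20],[0,0,0]],[[0,0,0],[0,0,0]],[[0,0,0],[0,0,0]]]' 26
python3 - <<'E'
from h import *
s=robot.state();r=R.from_rotvec(s["tcp_rot"]).as_matrix();print(s["tool_pos"],r[:,1].round(3),np.degrees(np.arctan2(r[1,2],r[0,2])))
c,_=snap("wrist","w19.png",(190,80,460,280),2.9);np.save("w19.npy",c,allow_pickle=True)
E
```

```text
t: 26.25
tool_pos: [0.6102, -0.1519, 0.0904]
tcp_rot: [-1.568, 0.054, -0.055]
contact_force: [-0.5, 0.4, -0.2]
finger_gap: 0.026
t: 26.95
tool_pos: [0.5986, -0.1527, 0.2463]
tcp_rot: [-1.569, 0.054, -0.058]
contact_force: [-0.2, -0.3, -1.1]
finger_gap: 0.026
[ 0.59864489 -0.15266722  0.24627151] [ 0.003  0.001 -1.   ] 85.9401023732055
```

View pics/w19.png

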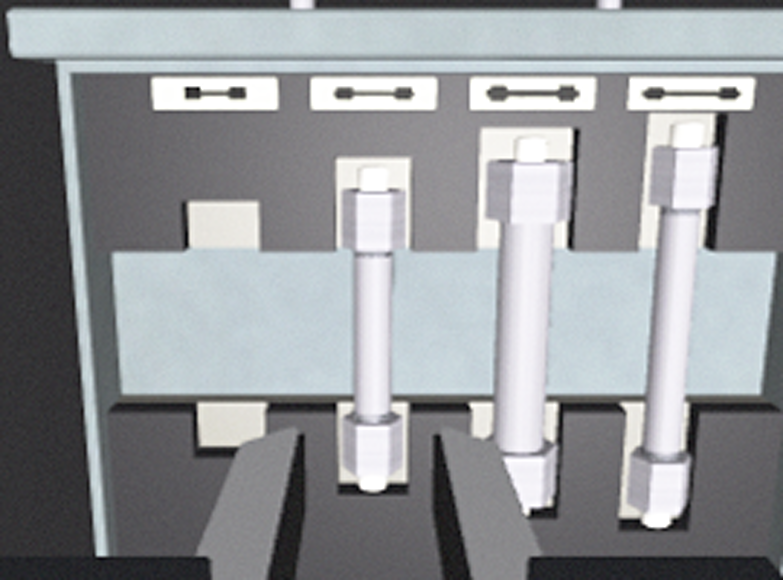

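Both columns lie flat in their own cut-outs; in the crop the short one runs from (373,168) to (372,490) and the long one from (688,122) to (657,525). To shut the drawer, I bring closed fingers down in front of the handle bar.

```bash
python3 -c "
from rel import *
c=np.load('w19.npy',allow_pickle=True).item()
im=cv2.imread('pics/raw_w19.png');cv2.imwrite('pics/w19h.png',cv2.resize(im[0:120,200:440],None,fx=3.3,fy=3.3))"
python3 -m pendant '[[[-15,3,0],[0,0,0]],[[-35,8,0],[0,0,0]],[[-40,9,0],[0,0,0]],[[-40,9,0],[0,0,0]],[[-30,7,0],[0,0,0]],[[-6,1,0],[0,0,0]],[[0,0,0],[0,0,0]],[[0,0,0],[0,0,0]]]' 0
python3 - <<'E'
from h import *
s=robot.state();r=R.from_rotvec(s["tcp_rot"]).as_matrix();print(s["tool_pos"],s["joints"].round(2),r[:,1].round(3),np.degrees(np.arctan2(r[1,2],r[0,2])))
c,_=snap("wrist","w20.png");np.save("w20.npy",c,allow_pickle=True)
E
```

```text
t: 27.8
tool_pos: [0.4253, -0.1138, 0.2381]
tcp_rot: [-1.572, 0.062, -0.047]
contact_force: [0.5, -0.3, -0.8]
finger_gap: 0.0007
[ 0.42534443 -0.11383259  0.23814225] [-0.39 -0.02  0.51  2.08  0.01  1.08  1.61] [-0.01  -0.002 -1.   ] 86.04034948386534
```

View pics/w20.png

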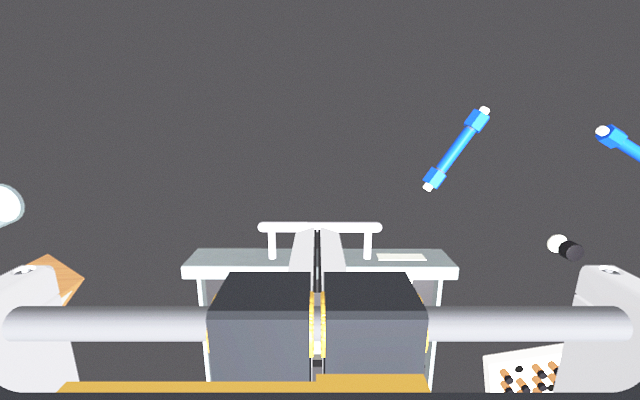

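View pics/w19h.png

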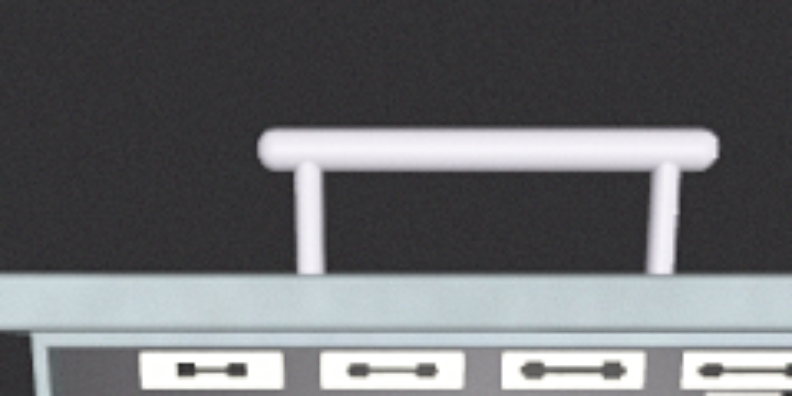

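```bash
python3 -c "
from rel import *
c=np.load('w20.npy',allow_pickle=True).item();print(ray(c,320,227.5,.095))
c=np.load('w19.npy',allow_pickle=True).item();print(ray(c,200+488/3.3,149/3.3,.095))"
python3 -m pendant '[[[1,0,-20],[0,-0.5,0]],[[1,0,-40],[0,0,0]],[[1,0,-40],[0,0,0]],[[0,0,-30],[0,0,0]],[[0,0,-5],[0,0,0]],[[0,0,0],[0,0,0]],[[0,0,0],[0,0,0]]]' 0
```

```text
[ 0.4659973 -0.1142121  0.095    ]
[ 0.46498907 -0.11429191  0.095     ]
t: 28.55
tool_pos: [0.435, -0.1169, 0.0992]
tcp_rot: [-1.578, 0.055, -0.056]
contact_force: [0.1, -0.7, 0.0]
finger_gap: 0.0004
```

```bash
python3 -m pendant '[[[-2,0,-12],[0,0,0]],[[-2,0,-9],[0,0,0]],[[0,0,0],[0,0,0]],[[0,0,0],[0,0,0]]]' 0
python3 - <<'E'
from h import *
s=robot.state();r=R.from_rotvec(s["tcp_rot"]).as_matrix();print(r[:,1].round(3))
snap("wrist","w21.png")
E
```

```text
t: 28.95
tool_pos: [0.4331, -0.1168, 0.0793]
tcp_rot: [-1.577, 0.051, -0.06]
contact_force: [0.2, 0.2, 0.5]
finger_gap: 0.0004
[ 0.006 -0.007 -1.   ]
```

View pics/w21.png

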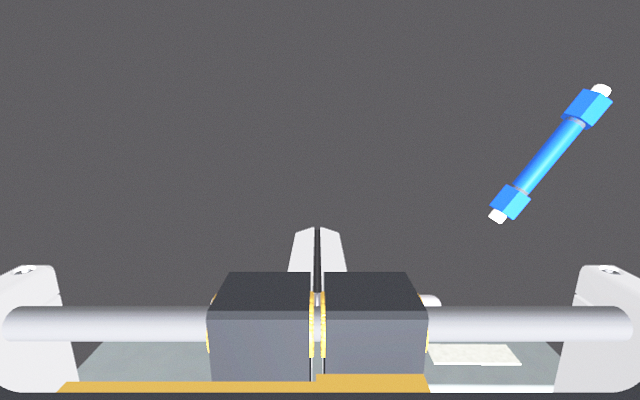

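```bash
python3 -m pendant '[[[6,-0.4,0],[0,0,0]],[[6,-0.4,0],[0,0,0]],[[6,-0.4,0],[0,0,0]],[[6,-0.4,0],[0,0,0]],[[8,-0.5,0],[0,0,0]],[[10,-0.7,0],[0,0,0]],[[10,-0.7,0],[0,0,0]],[[10,-0.7,0],[0,0,0]],[[10,-0.7,0],[0,0,0]],[[8,-0.5,0],[0,0,0]],[[4,-0.3,0],[0,0,0]]]' 0
```

```text
t: 30.1
tool_pos: [0.525, -0.123, 0.0797]
tcp_rot: [-1.577, 0.05, -0.06]
contact_force: [-1.4, 0.9, 1.8]
finger_gap: 0.0004
```

```bash
python3 -m pendant '[[[6,-0.4,0],[0,0,0]],[[10,-0.7,0],[0,0,0]],[[10,-0.7,0],[0,0,0]],[[10,-0.7,0],[0,0,0]],[[10,-0.7,0],[0,0,0]],[[10,-0.7,0],[0,0,0]],[[10,-0.7,0],[0,0,0]],[[8,-0.5,0],[0,0,0]],[[5,-0.3,0],[0,0,0]],[[3,-0.2,0],[0,0,0]]]' 0
python3 - <<'E'
from h import *
s=robot.state();r=R.from_rotvec(s["tcp_rot"]).as_matrix();print(r[:,1].round(3))
snap("wrist","w22.png")
snap('scene','s22.png',(180,130,340,250),4.8)
E
```

```text
t: 31.1
tool_pos: [0.6144, -0.1291, 0.0794]
tcp_rot: [-1.577, 0.051, -0.059]
contact_force: [-1.8, 0.0, 0.5]
finger_gap: 0.0007
[ 0.005 -0.007 -1.   ]
```

View pics/s22.png

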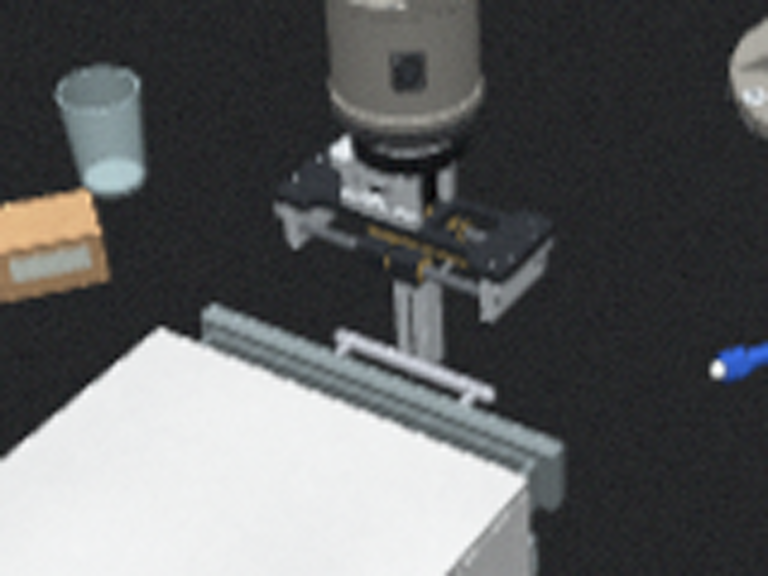

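View pics/w22.png

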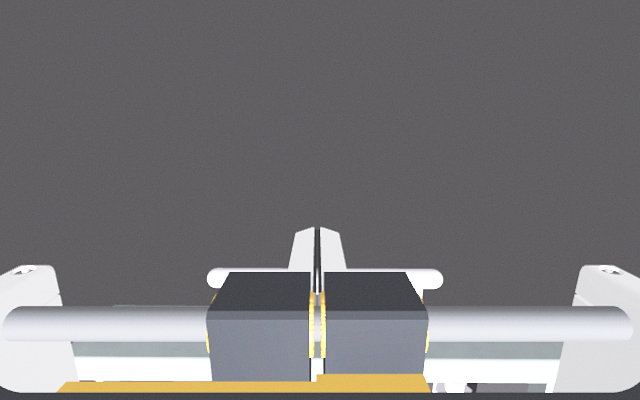

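Nearly shut. I go on with small steps until the stop is felt.

```bash
python3 -m pendant '[[[5,-0.3,0],[0,0,0]],[[6,-0.4,0],[0,0,0]],[[6,-0.4,0],[0,0,0]],[[5,-0.3,0],[0,0,0]],[[4,-0.3,0],[0,0,0]],[[3,-0.2,0],[0,0,0]]]' 0;python3 -m pendant '[[[3,-0.2,0],[0,0,0]],[[3,-0.2,0],[0,0,0]]]' 0
```

```text
t: 31.8
tool_pos: [0.6445, -0.1312, 0.0793]
tcp_rot: [-1.577, 0.052, -0.059]
contact_force: [-2.0, -1.3, 1.2]
finger_gap: 0.0007
t: 32.0
tool_pos: [0.6503, -0.1317, 0.0792]
tcp_rot: [-1.576, 0.053, -0.058]
contact_force: [-22.2, 2.3, 17.6]
finger_gap: 0.0008
```

```bash
python3 -m pendant '[[[3,-0.2,0],[0,0,0]],[[2,-0.1,0],[0,0,0]]]' 0;python3 -m pendant '[[[2,-0.1,0],[0,0,0]],[[2,-0.1,0],[0,0,0]]]' 0
```

```text
t: 32.2
tool_pos: [0.65, -0.1317, 0.079]
tcp_rot: [-1.574, 0.062, -0.05]
contact_force: [-15.0, 0.8, 14.4]
finger_gap: 0.0005
t: 32.4
tool_pos: [0.6499, -0.1316, 0.079]
tcp_rot: [-1.572, 0.069, -0.044]
contact_force: [-16.0, 1.3, 13.9]
finger_gap: 0.0005
```

A firm stop at x=0.650. I back off and check.

```bash
python3 -m pendant '[[[-10,0.6,0],[0,0,0]],[[-30,2,0],[0,0,0]],[[-40,2,10],[0,0,0]],[[-40,2,30],[0,0,0]],[[-30,0,40],[0,0,0]],[[0,0,40],[0,0,0]],[[0,0,40],[0,0,0]],[[0,0,0],[0,0,0]],[[0,0,0],[0,0,0]]]' 0;python3 - <<'E'
from h import *
c,_=snap("wrist","w23.png");np.save("w23.npy",c,allow_pickle=True)
snap('scene','s23.png',(130,130,480,330),2.2)
snap('top','t23.png',(160,70,420,280),3)
E
```

```text
t: 33.3
tool_pos: [0.4928, -0.1237, 0.2434]
tcp_rot: [-1.569, 0.065, -0.046]
contact_force: [0.5, -1.0, -0.2]
finger_gap: 0.0006
```

View pics/w23.png

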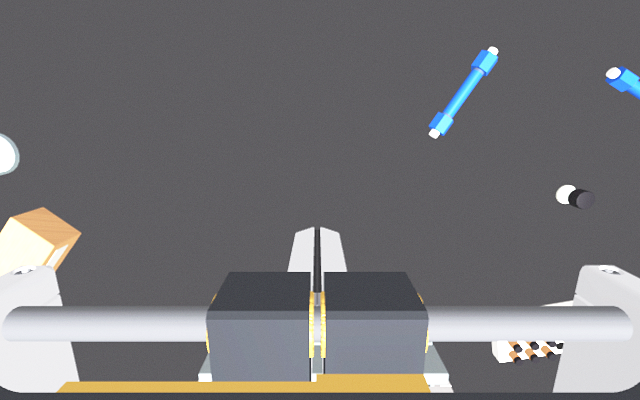

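View pics/s23.png

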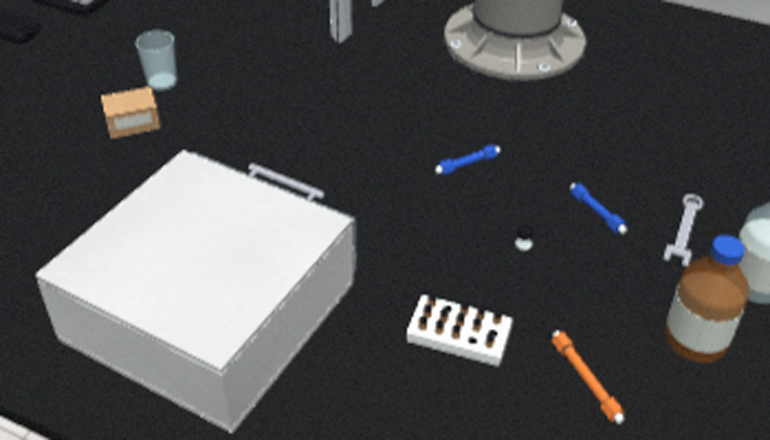

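View pics/t23.png

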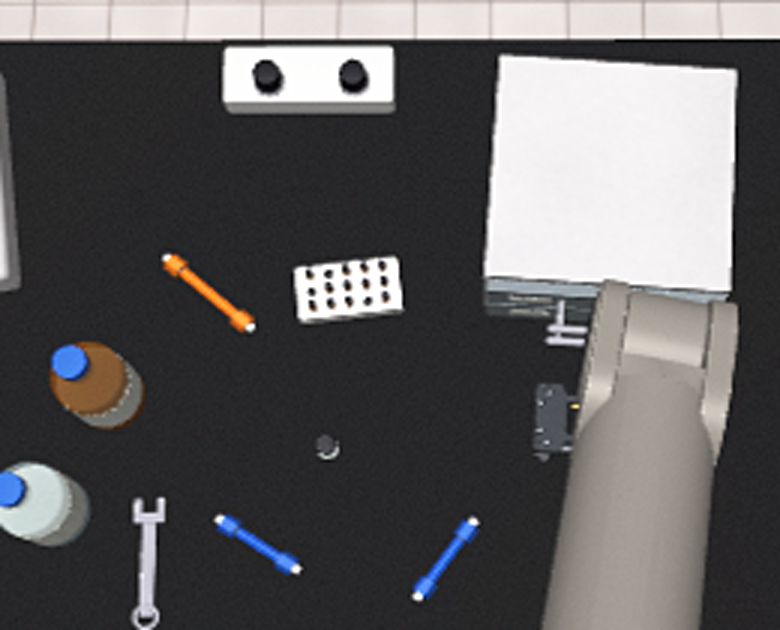

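The scene view shows the drawer closed flush and everything else in place. I compare the two handles, which should be at equal x if the drawer is shut.

```bash
python3 -c "
from h import *
c=calibration('top')
im=cv2.imread('pics/raw_t23.png');g=cv2.cvtColor(im,6)
print(g[170:190,347:353])
for v,z in((327,.095),(342,.042)): print(ray(c,160+565/3,70+v/3,z))
cs=calibration('scene');
cv2.imwrite('pics/s23h.png',cv2.resize(cv2.imread('pics/raw_s23.png')[190:240,190:300],None,fx=7,fy=7,interpolation=2))
"
```

```text
[[177  97  66  67  69  69]
 [209  88  68  69  70  70]
 [206  88  97  98  94  69]
 [199  58  58  64  74  81]
 [190  54  70  73  73  70]
 [194  64  68  71  69  68]
 [188  46  59  70  71  68]
 [182  29  35  34  30  36]
 [168 102 105  93  80  75]
 [224 225 225 219 221 218]
 [172 176 181 184 187 195]
 [ 45  49  58  72  81  90]
 [134 105 101  87  73  74]
 [226 228 226 223 220 218]
 [173 172 180 184 189 194]
 [ 31  41  54  57  65  87]
 [ 38  33  36  37  33  32]
 [ 40  40  38  38  36  41]
 [ 38  38  42  40  37  39]
 [ 40  39  42  39  38  38]]
[ 0.66732923 -0.08592952  0.095     ]
[ 0.66313128 -0.08889229  0.042     ]
```

View pics/s23h.png

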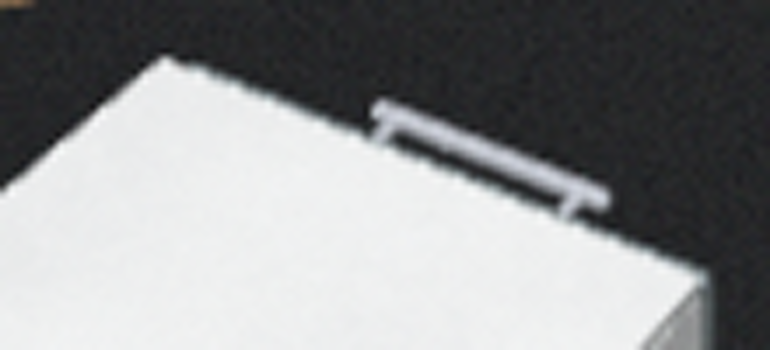

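With row centroids 179.35 and 183.35, the two bars come out at x≈0.666 and 0.665, equal within a millimetre. Together with the firm stop, that means the drawer is shut. The robot is clear, so I hand in.

```bash
python3 -c "
from h import *
print(robot.state()['t']);print(robot.job_done())"
```

```text
33.45
the job is handed in; nothing more can be done
None
```

I pulled the drawer fully out, laid each column in its own cut-out, then pushed the drawer shut with closed fingers and handed the job in at 33.5 s.

**Columns:** My last look before closing showed both lying flat in their cut-outs. The long column had end gaps of about 2.6 and 1.7 mm. I judged the short one by eye after its release; before lowering, its front gap was 2.5 mm and it was centred sideways.

**Drawer:** It met a firm stop at about 22 N. In the top view its handle lines up with the lower one within about 1 mm, and the scene view shows it flush. I could not see the columns once it was closed.

**Bystanders:** None of them looked moved in the last top and scene pictures; I did not measure them again.

**What went wrong or disagreed:**
- My first grip on the handle was too high and pulled with 28 N before I reopened it and gripped lower.
- I pressed the long column onto its floor with up to 39 N while confirming contact. It did not drop.
- The cut-out floor was about 4 mm lower than I first estimated from the camera. I found this by lowering the column until it touched.

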